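# Set the roller pressure of an etching press with a click wrench

### The job

Bring the left end of the small etching press's roller to pressure: take the click wrench from its wooden rest, fit its socket fully home over the square head of the pressure screw on the side away from the star wheel, and tighten (clockwise from above) gently until the wrench clicks, stopping at the click and not pushing the handle on to its stop. Then lift the wrench off and lay it back in its rest the way it lay. Leave the screw on the star wheel's side as it is, do not lean on the press, and do not disturb the things on the table.

Things in the scene. Friction and masses are not known exactly. Their poses are not given: they have to be found in the camera images.
- press: Small grey tabletop etching press, fixed, cheeks 130 mm high, bed 300 mm long. Origin on the desk under its middle; x along the bed (away from the robot at yaw 0), y along the roller to the left cheek, z up. A star wheel (up to z 172 mm, out to y -146 mm) is outside the right cheek. A pressure screw tops each cheek, at y = +85 and -85 mm.
- screw_seat (a point): Screw to tighten (left cheek, away from the star wheel): middle of its flange's top, 133 mm above the desk, turning with it. On the 34 mm flange stands a steel square, 20 mm wide, 10 mm high, plus a 3.5 mm lead-in cone. z up; x square to a flat. Clockwise tightens: about 0.7 N m at first, 0.5 N m more per radian, 0.3 to 1.3 rad to go (not known before); stays where left.
- screw_mark (a point): A point on the same screw's square head, on a flat, 10 mm from its axis and 8 mm above the cheek's cap: shows how far the screw has turned.
- set_screw_mark (a point): The like point on the other pressure screw (right cheek, star wheel's side), which is set already and must not be turned.
- wrench: Click wrench, 245 mm long, 0.7 kg, level, socket down. Origin on the shaft's axis in the ribbed black sleeve, where to grip; +x to the head, z up. Sleeve 26 mm wide and high, x = -75 to +45 mm; then an 18 mm shaft, a 30 mm wide housing (x = 64 to 100 mm), the head's pivot at x = +128 mm. Socket axis at x = +140 mm, its mouth 45 mm below the shaft's axis. Centre of mass near x = +35 mm.
- socket_mouth (a point): Middle of the lower end of the wrench's square socket: 37 mm outside, 16 mm deep, 21.2 mm wide inside, so it fits the 20 mm square with about 4 degrees of play either way. Fully home its rim stands on the screw's flange, this point on screw_seat. z up; x square to one flat, along the straight wrench to its head end.
- wrench_head (a joint): Breakaway joint, rad: 0 straight, positive when the handle is pushed clockwise (from above) past the head. Stays near 0 until the turning moment at the pivot reaches about 1.15 N m (8 to 9 N pushed sideways on the sleeve); then it clicks: the moment falls to half by 0.06 and a third by 0.1, and the handle swings on to a stop at 0.22 where it would drive the screw again. Springs back when eased.
- wrench_rest: Wooden rest, fixed, 160 x 66 mm. Origin on the desk under the wrench's origin; x along the wrench to its head, z up. Notches at x = +55 mm (22 mm wide, for the shaft) and x = -58 mm (30 mm wide, for the sleeve), flared above, uprights up to 70 mm. The laid wrench's axes coincide with the rest's, its shaft axis 60 mm above the desk, its socket hanging free beyond the end.
- tape_roll: Roll of masking tape lying flat, 112 mm wide, 24 mm high (bystander). Origin under its middle.
- gesso_jar: Black round paint jar with screw lid, 76 mm wide, 82 mm high (bystander). Origin under its middle.
- colour_tin: Flat black watercolour tin, 75 x 193 x 25 mm (bystander). Origin under its middle.
- eraser: Small eraser, 21 x 45 x 13 mm (bystander). Origin under its middle.
- loose_tube: Squeezed paint tube, 38 x 131 x 24 mm (bystander). Origin under its middle.

How it is judged:
On the way, in this order (a step that is already met when the one before it is completed fails the run):
1. the socket is fully home over the left pressure screw's square head (distance between socket_mouth and screw_seat below 0.004 m and angle between the z axis of socket_mouth and the z axis of screw_seat, either way round below 0.06 rad), for 0.2 s.
2. the wrench has clicked on that screw (all of step 1 and value of joint wrench_head above 0.05 rad), for 0.05 s.
At the end, for the whole second after the job is handed in: The left screw stays tightened (its mark moved over 2 mm); the wrench lies at rest in both notches of its rest, head the way it lay, within 15 mm along, 6 mm across and 4 mm in height, level within 0.1 rad, its breakaway joint sprung back below 0.04 rad (x of wrench in the frame of wrench_rest between -0.015 and 0.015 m and y of wrench in the frame of wrench_rest between -0.006 and 0.006 m and z of wrench in the frame of wrench_rest between 0.056 and 0.064 m and x of socket_mouth in the frame of wrench_rest above 0.1 m and angle between wrench's own z axis and vertical below 0.1 rad and value of joint wrench_head below 0.04 rad and linear speed of wrench below 0.02 m/s and distance of screw_mark from where it was at the start of the episode above 0.002 m); the robot touches nothing.
It fails at once if the handle is pushed on past the click towards its stop (over 0.18 rad) (value of joint wrench_head above 0.18 rad).
It fails at once if the wrench is jammed on the press: the forces on all its contact faces sum to over 250 N (a good click makes about half) (contact force between wrench and press above 250 N).
It fails at once if the robot leans on the press with over 8 N (contact force between any of the fingers, the arm and press above 8 N).
It fails at once if the screw that was set already is turned (distance of set_screw_mark from where it was at the start of the episode above 0.0015 m).
It fails at once if a bystander is shoved or knocked over (moved over 30 mm) (distance of any of tape_roll, gesso_jar, colour_tin, eraser, loose_tube from where it was at the start of the episode above 0.03 m).
It also fails if it takes over 72 s, if anything falls off the work surface, if the arm or the gripper's body presses on something with over 40 N, if the wrist force passes 120 N, or if a joint passes its speed limit or range.

### The arm

A 6-joint arm with a two-finger parallel gripper is mounted at the origin on a cart in front of the work surface, level with it; the furniture and walls round the work are solid. World frame = base frame: x ahead of the robot, y to its left, z up, the work surface at z = 0. Lengths are in m, angles in rad, forces in N, time in s.
With the tool pointing down it reaches from about 0.15 to 0.775 m from the base axis. Payload 6.1 kg.
Tool frame: the origin (TCP) lies midway between the tips of the shut fingers; the grasp point (between the pads) lies 19 mm behind it; y points along the fingers, x is the direction in which the jaws open and shut, and the axes are right-handed (so a half turn about y gives the same grasp; the last joint's range is limited). The gripper opens to 85 mm and grips with 20 to 120 N. Pads are 22 mm wide; open, the fingers measure 114 mm over their backs; the gripper's body (76 mm by 85 mm) begins 54 mm behind the grasp point. The pads swing forward as they close: fully open they stand 13 mm farther back than shut.
Start: joints at [1.188, 0.126, -0.04, 1.405, 0, 1.571], TCP at [0.196, 0.487, 0.231] pointing down, gripper open.
Joint ranges: [-2.72, 2.72], [-0.95, 1.95], [-1.27, 1.35], [-1.78, 2.02], [-1.46, 1.47], [-3.14, 3.14]. Speed limits (rad/s): [2.39, 2.39, 3.01, 3.14, 3.14, 3.14].

### API

Orientations are given as a unit quaternion [x, y, z, w].
In Python, from station import readout, viewer, order gives the robot as it stands. The module is installed in compiled form; this text tells all that it offers.
- The arm moves only by the tool jog_arm, never from a script. Its argument "commands" is a list of rows, each a list of 3 entries, a list of its own where there are three numbers: the opening, from 0 (shut) to 1 (fully open), then the shift along the tool's x, y, z in mm, then the turn about the tool's y in degrees. A call has 1 to 10 rows; each row is the pose to reach, as a shift and turn from the pose commanded when the call began, along the tool's axes at that moment; what a row does not reach only later rows make up. A row lasts 1/8 s, in which the tool goes at most 62.5 mm and 10.7 degrees, less where a joint would pass 70% of its speed; a pose out of reach is approached as far as the arm can. A call with a gripper value outside its range is refused whole. The fingers move at their own pace and stop on an object; "force" is the grip in N (left out, the last holds). Time passes only in rows, so rows that repeat a pose let the fingers close. It gives the time, the measured TCP pose, the force and the opening at its end, in the units of the state.
- readout.observe(): the state, without advancing time (a new reading comes with each control period).
- viewer.grab_frame(name): name is "side" or "top"; returns a dict with "image" (480x640x3 uint8, red, green, blue), "fx", "fy", "cx", "cy" (pixels), "rvec" (rotation vector, rad) and "tvec" (3), from world to camera coordinates, as OpenCV has them. Camera axes: x right, y down, z forward; pixel columns grow to the right and rows downward; lengths in m; the calibration is good to about 2 mm. A picture is of the moment at which its call begins. There is no depth.
- order.job_done(): hands the job in, once; it reports no verdict.
The state is a dict: "time": time; "qpos": joint angles; "qvel": joint speeds; "joint_torque": joint torques, N m; "position": TCP position; "orientation": TCP orientation; "ft_force": force on the tool from outside, world axes, zero at the start; "ft_torque": the same for the moment, N m; "grip_width": opening from 0.0 (shut) to 1.0 (fully open).
Only numpy, scipy, OpenCV 4.12 (cv2) and the standard library are available. Lean on these libraries where they do the work, as an engineer would, in place of code of your own. Each camera call takes 0.05 s, during which the arm holds its last target.

## Working session

There is one attempt and no reset: what is moved stays moved. The work goes in short steps, Python scripts to look and compute and a tool call to move; the robot and the scene stay as the last step left them, time stands still between calls to the robot, and variables do not carry over. Pictures are saved under pics/ and viewed, and the job is handed in when it is done.

Besides the shell and the picture viewer there is one more tool, called after "Request:" by a JSON object that holds its "op" and its "data". jog_arm: Moves the arm, as the interface text tells. Its arguments: {"type":"object","properties":{"commands":{"type":"array","items":{"type":"array"}},"force":{"type":"number"}},"required":["commands"]}

```bash
mkdir -p pics; ls; python3 - <<'E'
from station import readout, viewer
import cv2
print(readout.observe())
for n in("side","top"):
    f=viewer.grab_frame(n); cv2.imwrite(f"pics/{n}0.png",f["image"][:,:,::-1]); print({k:v for k,v in f.items() if k!="image"})
E
```

```text
pics
{'time': 0.0, 'qpos': array([ 1.18800044e+00,  1.26399846e-01, -4.06193004e-02,  1.40541196e+00,
       -2.63486612e-05,  1.57083713e+00]), 'qvel': array([-0.00060007, -0.00075562, -0.00063602,  0.00121328, -0.00246048,
       -0.00103976]), 'joint_torque': array([-1.67703602e-03, -4.35915828e+01,  3.52920413e+01,  1.74933689e-02,
       -1.63016980e-04,  1.82735073e-05]), 'position': array([0.19594719, 0.48661312, 0.2305129 ]), 'orientation': array([ 0.58632447,  0.39526804, -0.39621556, -0.58566204]), 'ft_force': array([ 0.3735066 , -0.7648996 ,  0.18377989]), 'ft_torque': array([-0.00122723,  0.00677733, -0.02060566]), 'grip_width': 1.0032381886390735}
{'fx': 554.7523893611133, 'fy': 554.7523893611133, 'cx': 313.7227183008389, 'cy': 244.61961846674734, 'rvec': array([ 2.28907991, -0.14169632,  0.08096298]), 'tvec': array([-0.54438356,  0.14067445,  1.53457034])}
{'fx': 544.5268369493488, 'fy': 544.5268369493488, 'cx': 313.63105445795287, 'cy': 232.68882069371736, 'rvec': array([ 2.14844233, -2.12930976,  0.16252177]), 'tvec': array([0.01088618, 0.55666394, 1.29114782])}
```

View pics/side0.png

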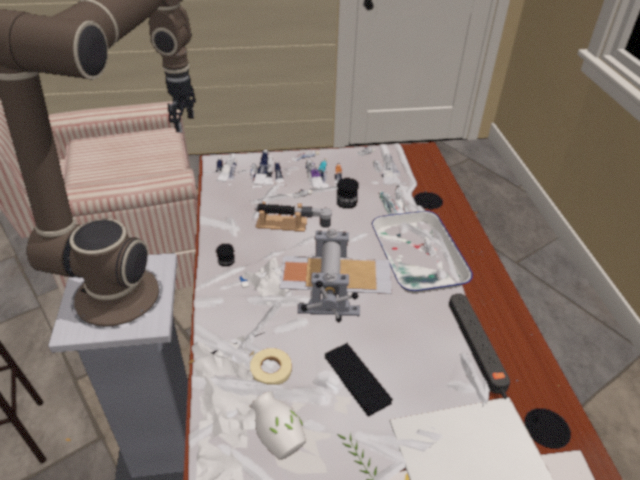

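View pics/top0.png

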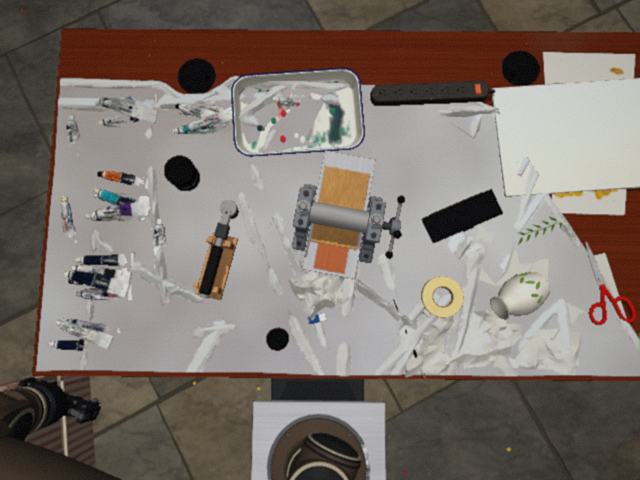

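The overview shows the wrench on its rest at top-view (218,250), and the press at (340,220) with its star wheel on the image's right. The left screw is at about (303,215).

```bash
python3 - <<'E'
import cv2
t=cv2.imread("pics/top0.png"); s=cv2.imread("pics/side0.png")
cv2.imwrite("pics/tc1.png",cv2.resize(t[195:305,190:245],None,fx=5,fy=5,interpolation=cv2.INTER_CUBIC))
cv2.imwrite("pics/tc2.png",cv2.resize(t[150:280,285:415],None,fx=4.5,fy=4.5,interpolation=cv2.INTER_CUBIC))
cv2.imwrite("pics/sc1.png",cv2.resize(s[190:240,240:345],None,fx=7,fy=7,interpolation=cv2.INTER_CUBIC))
cv2.imwrite("pics/sc2.png",cv2.resize(s[220:325,275:400],None,fx=5.5,fy=5.5,interpolation=cv2.INTER_CUBIC))
E
```

```text
(no output)
```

View pics/tc1.png

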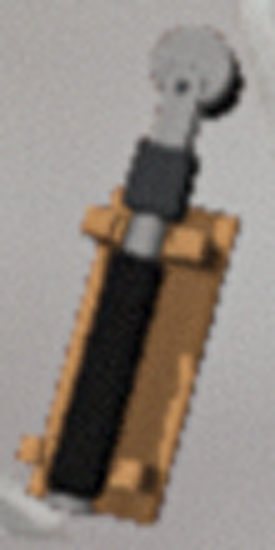

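View pics/tc2.png

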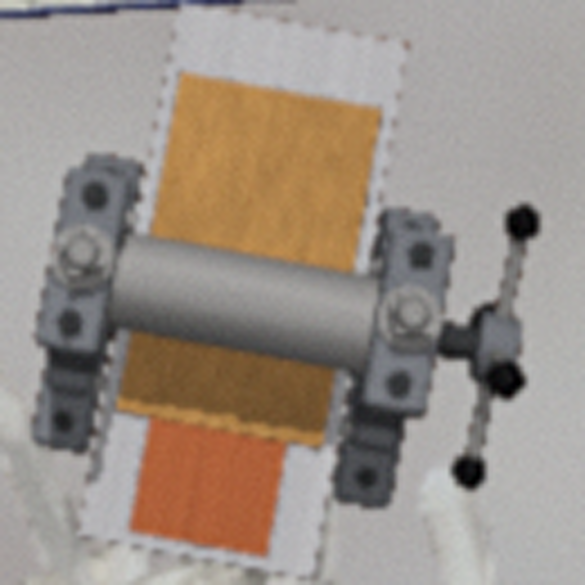

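View pics/sc1.png

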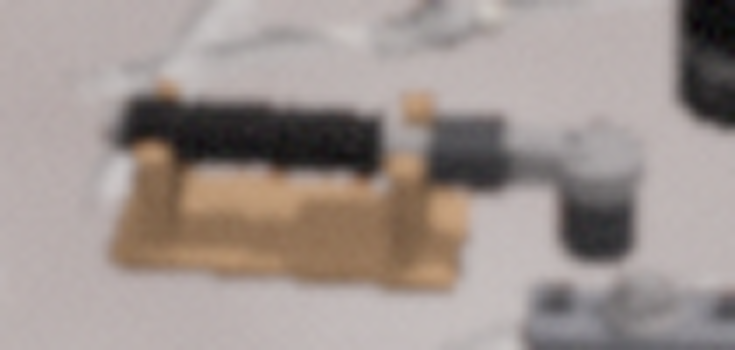

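View pics/sc2.png

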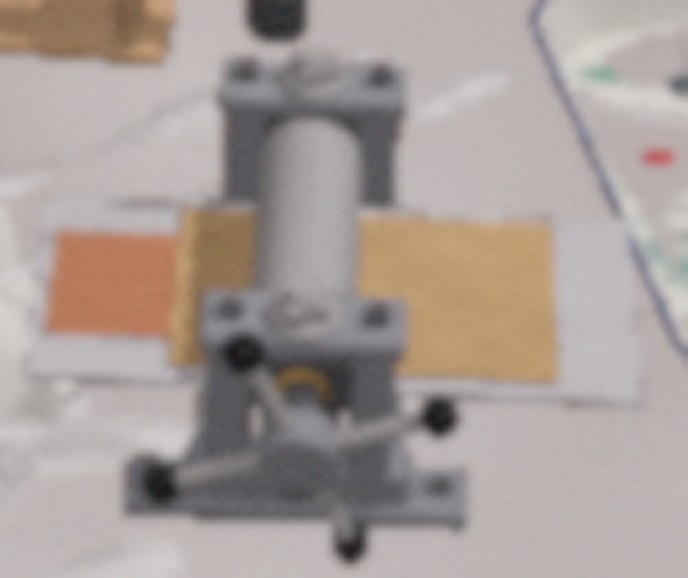

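```bash
cat > h.py <<'E'
import numpy as np, cv2, pickle
from scipy.optimize import least_squares
from scipy.spatial.transform import Rotation as R
def grab(n,name=None):
    from station import viewer
    f=viewer.grab_frame(n); pickle.dump(f,open(f"pics/{name or n}.pkl","wb")); cv2.imwrite(f"pics/{name or n}.png",f["image"][:,:,::-1]); return f
C={"side":dict(f=554.7523893611133,c=(313.7227183008389,244.61961846674734),r=[2.28907991,-0.14169632,0.08096298],t=[-0.54438356,0.14067445,1.53457034]),
"top":dict(f=544.5268369493488,c=(313.63105445795287,232.68882069371736),r=[2.14844233,-2.12930976,0.16252177],t=[0.01088618,0.55666394,1.29114782])}
def proj(n,P):
    c=C[n];K=np.array([[c["f"],0,c["c"][0]],[0,c["f"],c["c"][1]],[0,0,1]])
    return cv2.projectPoints(np.atleast_2d(np.array(P,float)),np.array(c["r"]),np.array(c["t"]),K,None)[0].reshape(-1,2)
def onplane(n,uv,z):
    c=C[n];Rm=cv2.Rodrigues(np.array(c["r"]))[0];t=np.array(c["t"])
    d=Rm.T@np.array([(uv[0]-c["c"][0])/c["f"],(uv[1]-c["c"][1])/c["f"],1]);o=-Rm.T@t
    return o+d*(z-o[2])/d[2]
def body(p,pts,z=0):
    a=p[2];pts=np.atleast_2d(np.array(pts,float))
    return np.c_[p[0]+np.cos(a)*pts[:,0]-np.sin(a)*pts[:,1],p[1]+np.sin(a)*pts[:,0]+np.cos(a)*pts[:,1],pts[:,2]+z]
def crop2px(xy,s,off): return (np.array(xy,float)+.5)/s-.5+np.array(off)
E
python3 - <<'E'
from h import *
for n in C: print(n,-cv2.Rodrigues(np.array(C[n]["r"]))[0].T@np.array(C[n]["t"]))
t=lambda x,y:crop2px((x,y),5,(190,195)); s=lambda x,y:crop2px((x,y),7,(240,190))
mm=1e-3
ob=[("top",(-75,0,0),t(73,493)),("top",(45,0,0),t(137,257)),("top",(64,0,0),t(156,214)),("top",(100,0,0),t(168,146)),
("side",(45,0,0),s(382,148)),("side",(64,0,0),s(435,152)),("side",(100,0,0),s(505,153)),("side",(140,0,-45),s(599,244)),("side",(-75,0,0),s(125,125))]
def res(p):
    return np.concatenate([proj(n,body(p,np.array(q)*mm,.06))[0]-u for n,q,u in ob])
r=least_squares(res,[.4,.2,-.25]);print(r.x,np.round(r.fun.reshape(-1,2),1))
p=r.x
# press
tp=lambda x,y:crop2px((x,y),4.5,(285,150)); sp=lambda x,y:crop2px((x,y),5.5,(275,220))
L=onplane("top",tp(84,255),.145);Rr=onplane("top",tp(411,313),.145);print("screws top",L,Rr,np.linalg.norm(L-Rr))
L2=onplane("side",sp(315,70),.143);R2=onplane("side",sp(297,312),.143);print("screws side",L2,R2,np.linalg.norm(L2-R2))
E
```

```text
side [ 0.38973835 -1.11890518  1.12570161]
top [0.3501176  0.01006901 1.36175337]
[ 0.47739065  0.25777162 -0.23805216] [[-0.3  0.6]
 [ 0.6 -0.7]
 [-1.1  0.3]
 [ 0.5 -0.3]
 [ 0.8 -0.1]
 [-0.8 -0.2]
 [ 0.7  0.6]
 [-0.3 -0.2]
 [-0.4  0.3]]
screws top [0.60134887 0.03957363 0.145     ] [ 0.57292492 -0.12573154  0.145     ] 0.16773110157266224
screws side [0.60185609 0.03271021 0.143     ] [ 0.56726477 -0.1366539   0.143     ] 0.1728605188930157
```

```bash
python3 - <<'E'
from h import *
t=cv2.imread("pics/top0.png"); s=cv2.imread("pics/side0.png")
a=cv2.resize(t[197:227,288:318],None,fx=13,fy=13,interpolation=cv2.INTER_CUBIC)
b=cv2.resize(t[205:235,360:390],None,fx=13,fy=13,interpolation=cv2.INTER_CUBIC)
cv2.imwrite("pics/z1.png",np.hstack([a,b]))
a=cv2.resize(s[220:250,315:355],None,fx=10,fy=10,interpolation=cv2.INTER_CUBIC)
b=cv2.resize(s[260:290,310:350],None,fx=10,fy=10,interpolation=cv2.INTER_CUBIC)
cv2.imwrite("pics/z2.png",np.hstack([a,b]))
E
```

```text
(no output)
```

View pics/z1.png

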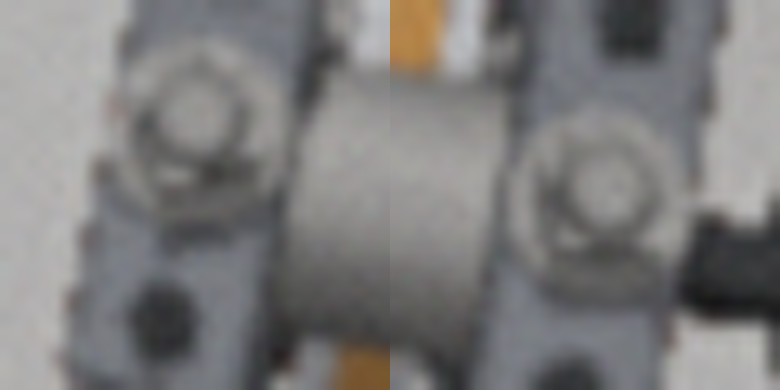

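View pics/z2.png

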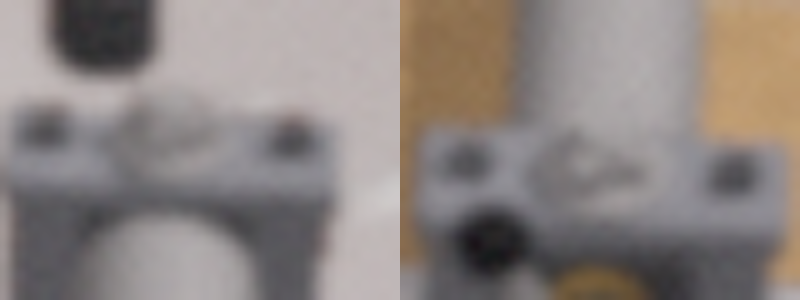

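```bash
python3 - <<'E'
from h import *
from station import viewer
for n in("top","side"):
    im=np.mean([viewer.grab_frame(n)["image"][:,:,::-1].astype(float) for _ in range(8)],0)
    np.save(f"pics/avg_{n}.npy",im)
def z(im,x0,x1,y0,y1,f):
    c=im[y0:y1,x0:x1]; c=np.clip((c-c.min())/(np.percentile(c,99)-c.min())*255,0,255).astype(np.uint8)
    return cv2.resize(c,None,fx=f,fy=f,interpolation=cv2.INTER_CUBIC)
t=np.load("pics/avg_top.npy");s=np.load("pics/avg_side.npy")
cv2.imwrite("pics/z3.png",np.hstack([z(t,293,313,205,225,20),z(t,366,386,210,230,20)]))
cv2.imwrite("pics/z4.png",np.hstack([z(s,320,340,222,242,20),z(s,318,338,266,286,20)]))
E
```

```text
(no output)
```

View pics/z3.png

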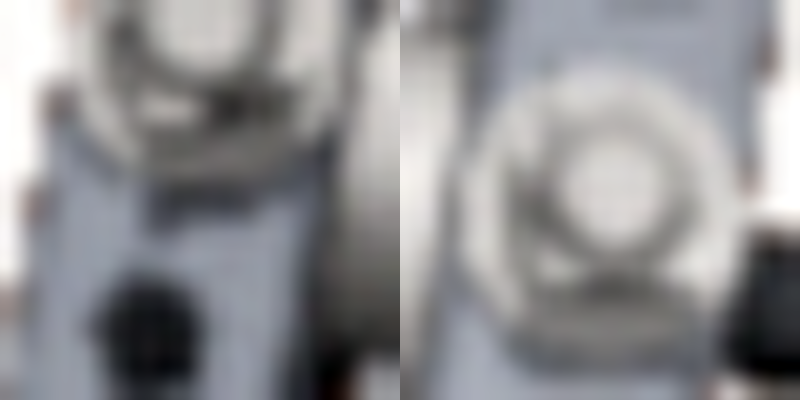

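View pics/z4.png

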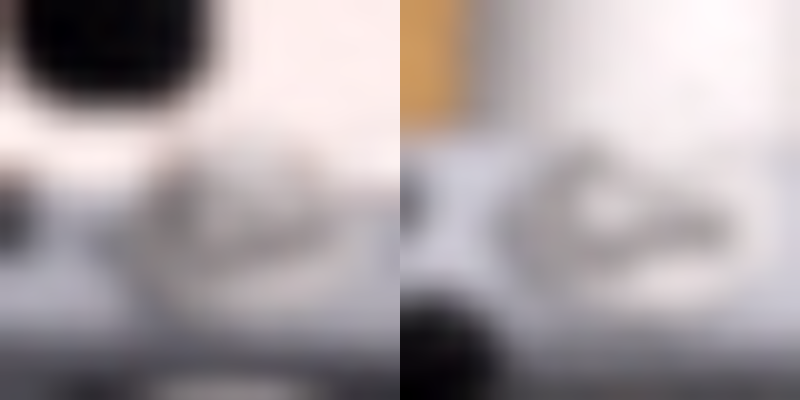

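```bash
cat > ov.py <<'E'
from h import *
t=np.load("pics/avg_top.npy");s=np.load("pics/avg_side.npy")
def z(im,x0,y0,w,f):
    c=im[y0:y0+w,x0:x0+w]; c=np.clip((c-c.min())/(np.percentile(c,95)-c.min())*255,0,255).astype(np.uint8)
    return cv2.resize(c,None,fx=f,fy=f,interpolation=cv2.INTER_CUBIC)
def draw(img,cam,x0,y0,f,P,col,closed=True):
    u=proj(cam,P); q=((u-np.array([x0,y0])+.5)*f-.5).round().astype(int)
    cv2.polylines(img,[q.reshape(-1,1,2)],closed,col,1)
def screw(img,cam,x0,y0,f,xy,yaw):
    a=np.linspace(0,2*np.pi,40)
    draw(img,cam,x0,y0,f,np.c_[xy[0]+.017*np.cos(a),xy[1]+.017*np.sin(a),0*a+.133],(0,255,0))
    q=np.array([[1,1],[1,-1],[-1,-1],[-1,1]])*.01
    for zz,c in((.133,(0,0,255)),(.143,(255,0,0))): draw(img,cam,x0,y0,f,body([*xy,yaw],np.c_[q,[zz]*4]),c)
E
python3 - <<'E'
from ov import *
rows=[]
L=(.6015,.040)
for yaws in((None,-10,),(20,-40)):
    ims=[]
    for y in yaws:
        i=z(t,293,197,20,19)
        if y is not None: screw(i,"top",293,197,19,L,np.radians(y))
        ims.append(i)
    rows.append(np.hstack(ims))
cv2.imwrite("pics/z5.png",cv2.resize(np.vstack(rows),(760,760))[:600] if 0 else cv2.resize(np.vstack(rows),(600,600)))
E
```

```text
(no output)
```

View pics/z5.png

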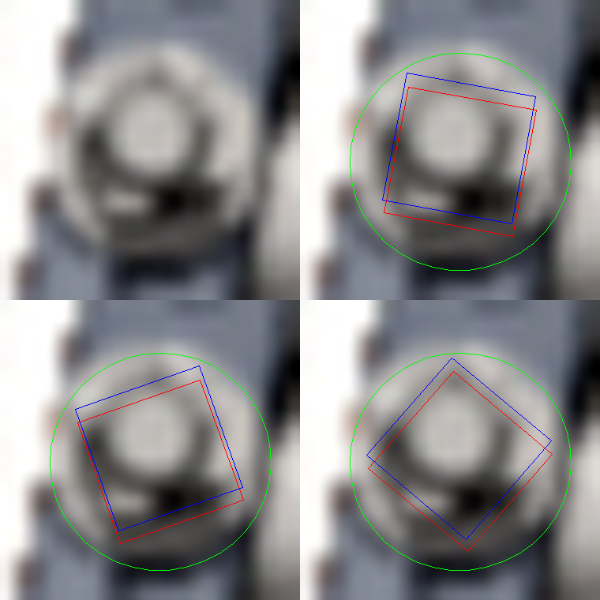

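```bash
cat > fit.py <<'E'
from h import *
t=np.load("pics/avg_top.npy").mean(2)
S=12
def render(x0,y0,w,xy,yaw,l,amb,dif,rt,rb):
    img=np.full((w*S,w*S),np.nan,np.float32); img[:]=amb+dif*max(l[2],0)
    def fill(P,val):
        u=proj("top",P); q=np.round(((u-np.array([x0,y0])+.5)*S-.5)*16).astype(np.int32)
        cv2.fillPoly(img,[q.reshape(-1,1,2)],float(val),shift=4)
    q=np.array([[1,1],[1,-1],[-1,-1],[-1,1]])*.01
    B=body([*xy,yaw],np.c_[q,[.133]*4]); T=body([*xy,yaw],np.c_[q,[.143]*4])
    # shadow on flange: hull of base and shifted tops
    lz=max(l[2],.2); ct=np.linspace(0,2*np.pi,32)
    top=np.c_[xy[0]+rt*np.cos(ct),xy[1]+rt*np.sin(ct),0*ct+.1465]
    def sh(P): k=(P[:,2]-.133)/lz; return np.c_[P[:,0]-k*l[0],P[:,1]-k*l[1],0*k+.133]
    H=np.vstack([B,sh(T)])[:,:2].astype(np.float32); h=cv2.convexHull(H).reshape(-1,2)
    fill(np.c_[h,[.133]*len(h)],amb)
    H=np.vstack([B,sh(top)])[:,:2].astype(np.float32); h=cv2.convexHull(H).reshape(-1,2)
    fill(np.c_[h,[.133]*len(h)],amb)
    for i in range(4):
        j=(i+1)%4; m=(B[i]+B[j])/2-np.array([*xy,.133]); n=m/np.linalg.norm(m)
        view=np.array([.35,.01,1.36])-(B[i]+B[j])/2
        if n@view>0: fill(np.array([B[i],B[j],T[j],T[i]]),amb+dif*max(n@l,0))
    fill(T,amb+dif*max(l[2],0))
    bot=np.c_[xy[0]+rb*np.cos(ct),xy[1]+rb*np.sin(ct),0*ct+.143]
    sl=np.arctan2(.0035,rb-rt)
    for i in range(31):
        a=(ct[i]+ct[i+1])/2; n=np.array([np.cos(a)*np.sin(sl),np.sin(a)*np.sin(sl),np.cos(sl)])
        fill(np.array([bot[i],bot[i+1],top[i+1],top[i]]),amb+dif*max(n@l,0))
    fill(top,amb+dif*max(l[2],0))
    img=cv2.GaussianBlur(img,(0,0),.55*S)
    return cv2.resize(img,(w,w),interpolation=cv2.INTER_AREA)
win=[(292,195),(365,206)];w=24
guess=[(.603,.041),(.573,-.126)]
masks=[]
for (x0,y0),g in zip(win,guess):
    u=proj("top",[[*g,.137]])[0]; X,Y=np.meshgrid(np.arange(w)+x0,np.arange(w)+y0); masks.append(np.hypot(X-u[0],Y-u[1])<6.3)
def model(p):
    az,el=p[6],p[7]; l=np.array([np.cos(az)*np.cos(el),np.sin(az)*np.cos(el),np.sin(el)])
    return [render(*win[k],w,p[3*k:3*k+2]/100,p[3*k+2],l,p[8],p[9],p[10]/100,p[11]/100) for k in(0,1)]
def res(p):
    M=model(p); return np.concatenate([(M[k]-t[win[k][1]:win[k][1]+w,win[k][0]:win[k][0]+w])[masks[k]] for k in(0,1)])
if __name__=="__main__":
    out=[]
    for yl in np.radians([-25,0,20,40]):
      for yr in np.radians([-30,0,30]):
       for az in(0.,1.2,-1.2):
        p0=np.array([60.3,4.1,yl,57.3,-12.6,yr,az,1.0,90,100,.7,1.0])
        out.append((np.sum(res(p0)**2),p0))
    out.sort(key=lambda o:o[0])
    o2=[]
    for c,p0 in out[:12]:
        try: r=least_squares(res,p0,diff_step=[2e-4,3e-3,.03,2e-4,1e-3,.03,.05,.05,.01,.01,.03,.03],x_scale=[.1,.1,.1,.1,.1,.1,.3,.2,10,10,.1,.1],max_nfev=25)
        except Exception as e: print(e);continue
        o2.append((r.cost,r.x)); print(round(r.cost),np.round(r.x,2),"yawL %.1f yawR %.1f"%(np.degrees(r.x[2]),np.degrees(r.x[5])),flush=True)
    np.save("best.npy",min(o2,key=lambda o:o[0])[1])
    p=min(o2,key=lambda o:o[0])[1]
    M=model(p);rows=[]
    for k in(0,1):
        a=t[win[k][1]:win[k][1]+w,win[k][0]:win[k][0]+w]; rows.append(np.hstack([a,M[k]]))
    cv2.imwrite("pics/fit.png",cv2.resize(np.clip(np.vstack(rows)*1.2,0,255).astype(np.uint8),None,fx=12,fy=12,interpolation=cv2.INTER_CUBIC))
E
time timeout 500 python3 fit.py
```

```text
10035 [ 60.38   4.07   0.31  57.34 -12.65   0.    -0.09   1.12  76.96  70.66
   0.71   0.95] yawL 17.9 yawR 0.0
13044 [ 60.39   4.06   0.31  57.32 -12.73   0.17  -0.21   1.13  82.77  63.59
   0.71   0.96] yawL 17.9 yawR 9.5
10476 [ 60.38   4.04   0.34  57.36 -12.66   0.    -0.2    1.15  76.84  70.36
   0.72   0.95] yawL 19.7 yawR 0.0
10952 [ 60.38   4.11   0.32  57.37 -12.67   0.1   -0.11   1.15  77.11  70.32
   0.72   0.95] yawL 18.3 yawR 5.9
13381 [ 60.38   4.04   0.3   57.39 -12.7   -0.22  -0.17   1.14  77.99  67.91
   0.73   0.96] yawL 17.1 yawR -12.8
13056 [ 60.39   4.06   0.33  57.44 -12.71  -0.19  -0.16   1.08  83.06  64.25
   0.74   0.98] yawL 19.1 yawR -10.7
22225 [ 60.21   4.22  -0.42  57.36 -12.65   0.    -0.1    0.93  86.9   61.86
   0.71   0.93] yawL -23.9 yawR 0.0
22616 [ 60.18   4.42  -0.46  57.27 -12.7    0.12  -0.1    0.79  84.97  71.32
   0.63   0.89] yawL -26.4 yawR 7.0
15502 [ 6.027e+01  4.190e+00  8.692e+01  5.734e+01 -1.268e+01  0.000e+00
 -5.000e-02  1.240e+00  7.334e+01  6.985e+01  6.700e-01  9.400e-01] yawL 4980.2 yawR 0.0
18058 [ 60.62   4.06  -0.16  57.6  -12.71  -0.2   -0.15   0.76  94.94  62.12
   0.86   1.16] yawL -9.3 yawR -11.4
25025 [ 60.33   4.33  84.43  57.38 -12.67   0.18  -0.15   0.87  92.31  58.31
   0.72   0.96] yawL 4837.6 yawR 10.3
13601 [ 60.36   4.01  84.97  57.38 -12.76  -0.18  -0.3    1.09  82.4   64.42
   0.73   0.99] yawL 4868.4 yawR -10.5
real	0m28.746s
user	0m28.895s
sys	0m0.180s
```

```bash
cat > scan.py <<'E'
from fit import *
p=np.load("best.npy")
for y in range(4,34,2):
    q=p.copy();q[2]=np.radians(y)
    f=lambda d:res(np.r_[q[:2]+d[:2],q[2:6],q[6:]])
    r=least_squares(f,[0,0],diff_step=.01,x_scale=.1,max_nfev=15) if 0 else None
    best=min(np.sum(res(np.r_[q[0]+dx,q[1]+dy,q[2:]])**2)/2 for dx in(-.1,-.05,0,.05,.1) for dy in(-.1,-.05,0,.05,.1))
    print(y,round(best))
E
python3 scan.py
```

```text
4 14439
6 13234
8 12296
10 11397
12 10807
14 10383
16 9994
18 10035
20 10268
22 10680
24 11188
26 12067
28 13047
30 13901
32 14930
```

View pics/fit.png

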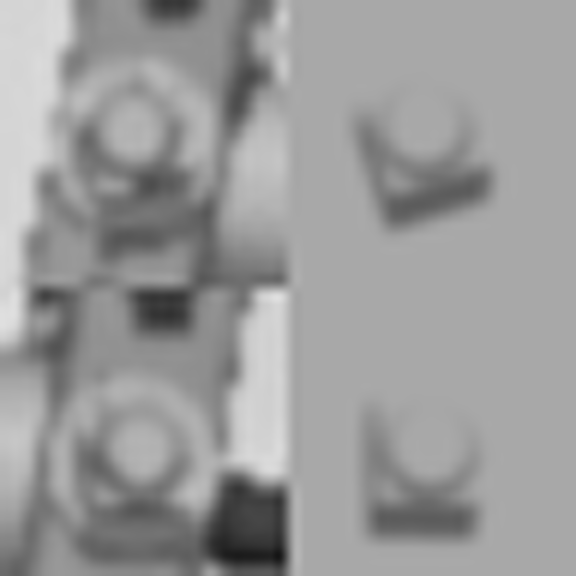

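```bash
cat >> h.py <<'E'
def state():
    from station import readout
    return readout.observe()
def towards(p,yaw_w,st=None):
    """shift in tool mm and turn deg to put TCP at p with tool z (either sign) along yaw_w"""
    st=st or state(); Rm=R.from_quat(st["orientation"]).as_matrix()
    d=Rm.T@(np.array(p)-st["position"])*1000
    zz=Rm[:,2]; y0=np.arctan2(zz[1],zz[0]); a=np.degrees(yaw_w-y0); a=(a+180)%360-180
    return np.round(d,1),-a,Rm  # tool y down: +turn = clockwise from above
E
python3 - <<'E'
from h import *
s=state();d,a,Rm=towards([.478,.258,.15],-.238)
print(s["time"]);print(np.round(Rm,3));print(d,a,s["qpos"])
E
```

```text
0.9
[[ 0.374  0.    -0.928]
 [ 0.928  0.     0.374]
 [ 0.    -1.    -0.   ]]
[-107.1   81.3 -347. ] 171.70453608211028 [ 1.18801970e+00  1.25793350e-01 -3.95726601e-02  1.40538408e+00
 -2.01231601e-05  1.57080285e+00]
```

Request:
{"op": "jog_arm", "data": {"commands": [[1,[-107,80,-347],-8.3],[1,[-107,80,-347],-8.3],[1,[-107,80,-347],-8.3],[1,[-107,80,-347],-8.3],[1,[-107,80,-347],-8.3],[1,[-107,80,-347],-8.3],[1,[-107,80,-347],-8.3],[1,[-107,80,-347],-8.3],[1,[-107,80,-347],-8.3]], "force": 90}}

```text
time: 2.02
position: [0.4774, 0.259, 0.1518]
orientation: [-0.555, -0.438, 0.437, 0.556]
ft_force: [-0.3, -0.1, 0.4]
grip_width: 0.999
```

```bash
python3 - <<'E'
from h import *
s=state();d,a,Rm=towards([.4774,.2578,.041],-.238+np.pi)
print(s["time"],s["position"],d,a,s["qpos"])
t=grab("top","top1")["image"][:,:,::-1];si=grab("side","side1")["image"][:,:,::-1]
cv2.imwrite("pics/c1.png",np.hstack([cv2.resize(t[190:310,170:270],(400,480),interpolation=cv2.INTER_CUBIC),cv2.resize(si[150:250,230:330],(400,480),interpolation=cv2.INTER_CUBIC)]))
E
```

```text
2.025 [0.47735484 0.25901155 0.15175449] [ -1.2 110.8  -0.3] 0.09504794580394105 [ 4.97023413e-01  1.70582507e-01 -1.61328303e-01  1.23838225e+00
  2.18238659e-04  7.33364512e-01]
```

View pics/c1.png

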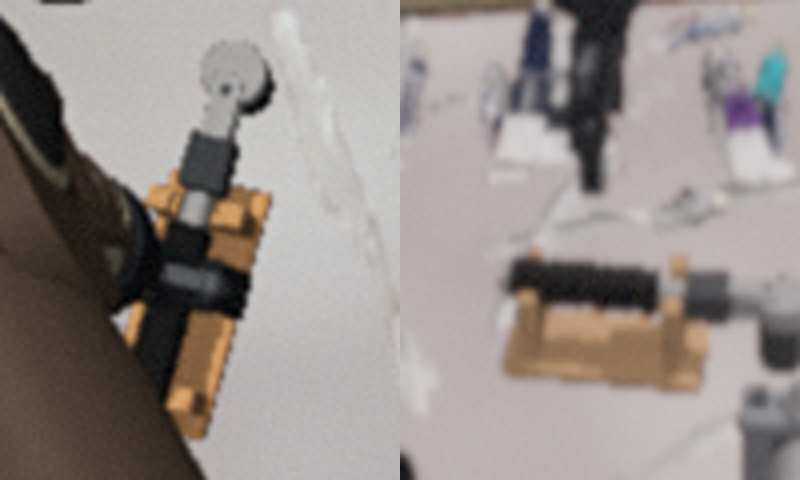

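Aligned: the gripper is above the sleeve, and jaw offset in the top crop (195,285) matches. Descend and grip.

Request:
{"op": "jog_arm", "data": {"commands": [[1,[-1,50,0],0],[1,[-1,90,0],0],[1,[-1,109,0],0],[1,[-1,109,0],0],[0.45,[-1,109,0],0],[0.2,[-1,109,0],0],[0,[-1,109,0],0],[0,[-1,109,0],0],[0,[-1,109,0],0],[0,[-1,109,0],0]], "force": 90}}

```text
time: 3.38
position: [0.4783, 0.2571, 0.0434]
orientation: [0.556, 0.438, -0.437, -0.556]
ft_force: [-1.3, -1.6, 6.0]
grip_width: 0.288
```

```bash
python3 - <<'E'
from h import *
s=state();print(s)
t=grab("top","top2")["image"][:,:,::-1];si=grab("side","side2")["image"][:,:,::-1]
cv2.imwrite("pics/c2.png",np.hstack([cv2.resize(t[190:310,170:270],(400,480),interpolation=cv2.INTER_CUBIC),cv2.resize(si[150:250,230:330],(400,480),interpolation=cv2.INTER_CUBIC)]))
E
```

```text
{'time': 3.375, 'qpos': array([ 4.93495692e-01,  2.25058003e-01, -3.40077849e-01,  1.00424121e+00,
       -3.29412978e-04,  7.31744482e-01]), 'qvel': array([ 0.00138996,  0.00035081,  0.00111204,  0.00047166,  0.00081139,
       -0.0002001 ]), 'joint_torque': array([ 4.07501729e-01, -4.43931484e+01,  3.12453747e+01, -7.46963751e-01,
        2.03979607e-01, -2.54796917e-02]), 'position': array([0.47827854, 0.25714917, 0.04337868]), 'orientation': array([ 0.55607887,  0.43750922, -0.43656064, -0.55567687]), 'ft_force': array([-1.31136237, -1.60347777,  6.03319181]), 'ft_torque': array([-0.27033005,  0.23897407, -0.01617175]), 'grip_width': 0.2877020682647342}
```

View pics/c2.png

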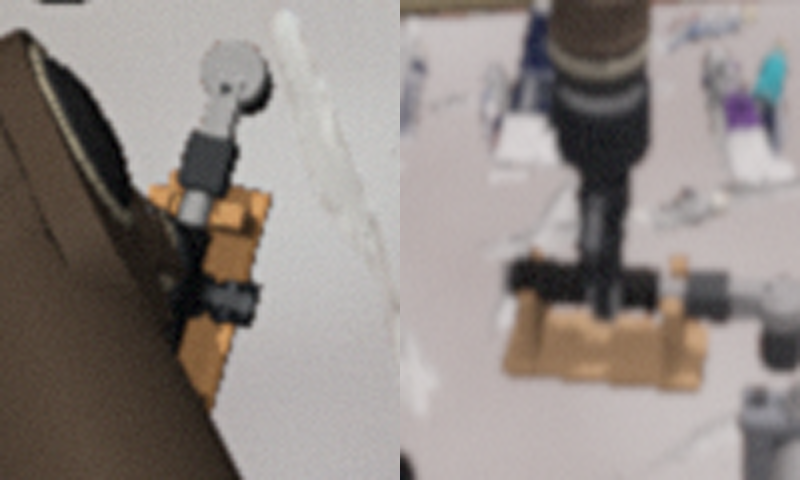

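Sleeve gripped (side crop (600,280)); grip opening matches 26 mm. Lift straight up.

Request:
{"op": "jog_arm", "data": {"commands": [[0,[0,-20,0],0],[0,[0,-60,0],0],[0,[0,-110,0],0],[0,[0,-160,0],0],[0,[0,-160,0],0]]}}

```text
time: 4.1
position: [0.4791, 0.2579, 0.2053]
orientation: [0.556, 0.439, -0.435, -0.556]
ft_force: [0.9, 1.1, -9.0]
grip_width: 0.29
```

```bash
python3 - <<'E'
from h import *
s=state();print(s["time"],s["position"],s["ft_force"],s["ft_torque"],s["grip_width"])
yw=np.radians(17); S=np.array([.6038,.0407])
# displacement-based: socket in rest (fit) -> screw ; wrench origin relative to TCP at grasp
g=np.array([.4783,.2571]); w0=np.array([.4774,.2578]); rel=R.from_euler('z',.238).apply([*(w0-g),0])[:2]; print("wrench origin in wrench axes rel TCP",rel)
off=np.array([rel[0]+.140,0.0])
c,si=np.cos(yw),np.sin(yw)
p=S-np.array([[c,-si],[si,c]])@off
d,a,Rm=towards([*p,.2034],yw+np.pi)
print(p,d,a)
t=grab("top","top3")["image"][:,:,::-1];si=grab("side","side3")["image"][:,:,::-1]
cv2.imwrite("pics/c3.png",np.hstack([cv2.resize(t[170:290,170:270],(400,480),interpolation=cv2.INTER_CUBIC),cv2.resize(si[120:220,230:330],(400,480),interpolation=cv2.INTER_CUBIC)]))
E
```

```text
4.1 [0.47912516 0.25794139 0.20527156] [ 0.94823019  1.11704276 -9.00595074] [0.15053745 0.31723662 0.01196133] 0.28965598253347474
wrench origin in wrench axes rel TCP [-0.00103966  0.00046808]
[4.70911568e-01 7.19290687e-05] [-252.5    1.1  -52.8] -30.638480099840592
```

View pics/c3.png

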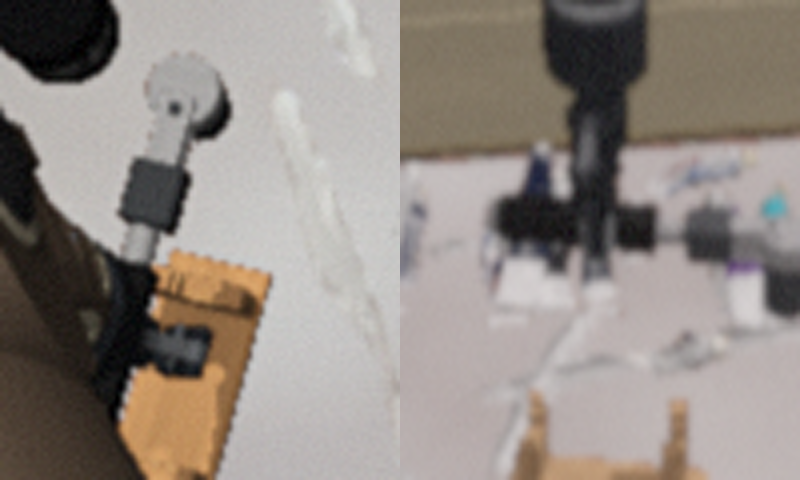

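Request:
{"op": "jog_arm", "data": {"commands": [[0,[-50,0,-10],-6],[0,[-105,0,-22],-12],[0,[-160,0,-33],-18],[0,[-210,0,-44],-25],[0,[-252,0,-53],-30.6],[0,[-252,0,-53],-30.6],[0,[-252,0,-53],-30.6]]}}

```text
time: 5.08
position: [0.4686, -0.0004, 0.1998]
orientation: [-0.42, -0.567, 0.569, 0.422]
ft_force: [-0.1, 0.7, -6.4]
grip_width: 0.286
```

```bash
python3 - <<'E'
from h import *
from station import viewer
s=state();print(s["time"],s["position"],s["ft_force"],s["ft_torque"],s["grip_width"])
for n in("top","side"):
    im=np.mean([viewer.grab_frame(n)["image"][:,:,::-1].astype(float) for _ in range(4)],0); np.save(f"pics/a4_{n}.npy",im)
t=np.load("pics/a4_top.npy").astype(np.uint8);si=np.load("pics/a4_side.npy").astype(np.uint8)
cv2.imwrite("pics/c4.png",np.hstack([cv2.resize(t[180:280,280:380],(400,400),interpolation=cv2.INTER_CUBIC),cv2.resize(si[185:255,270:340],(400,400),interpolation=cv2.INTER_CUBIC)]))
E
```

```text
5.075 [ 4.68560499e-01 -4.07484855e-04  1.99839856e-01] [-0.0771976   0.69979849 -6.37162449] [-0.12977932  0.25923355 -0.01767552] 0.28594542679297885
```

View pics/c4.png

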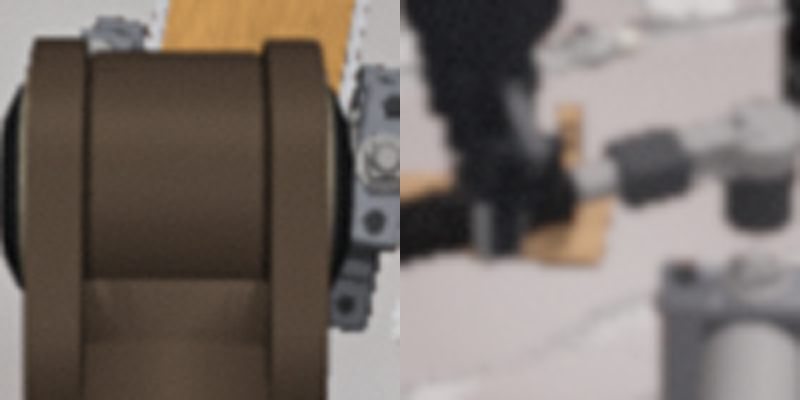

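```bash
cat > ov4.py <<'E'
from h import *
import sys
def go(npy,rel,dz,out,x0=318,y0=198,w=36,f=16,S=(.6038,.0407),yaws=17):
    from ov import draw,screw,z
    s=state();Rm=R.from_quat(s["orientation"]).as_matrix();zz=-Rm[:,2];yw=np.arctan2(zz[1],zz[0])
    P=s["position"]+np.array([zz[0],zz[1],0])*(rel+.14)+[0,0,dz-.045]
    print("yaw",np.degrees(yw),"mouth",P,"minus screw (mm)",(P[:2]-S)*1000)
    im=z(np.load(npy),x0,y0,w,f); a=np.linspace(0,2*np.pi,40)
    for r,h,c in((.0185,0,(0,0,255)),(.0185,.03,(0,160,255))): draw(im,"side",x0,y0,f,P+np.c_[r*np.cos(a),r*np.sin(a),0*a+h],c)
    screw(im,"side",x0,y0,f,S,np.radians(yaws)); cv2.imwrite(out,im)
if __name__=="__main__": go("pics/a4_side.npy",-.001,.0166,"pics/o4.png")
E
python3 ov4.py
```

```text
yaw 17.025575600044938 mouth [0.60282449 0.04098703 0.17385671] minus screw (mm) [-0.97551372  0.28702665]
```

View pics/o4.png

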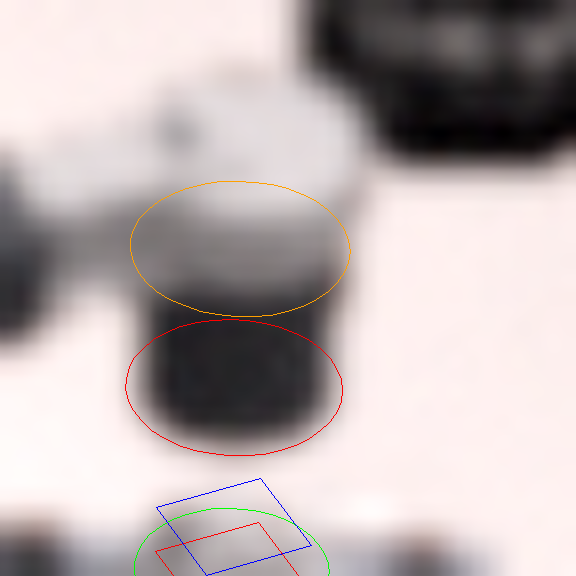

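```bash
python3 - <<'E'
from ov import *
i=z(s,317,218,26,22); j=i.copy(); screw(j,"side",317,218,22,(.6038,.0407),np.radians(17))
cv2.imwrite("pics/o5.png",cv2.resize(np.hstack([i,j]),(800,400)))
E
```

```text
(no output)
```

View pics/o5.png

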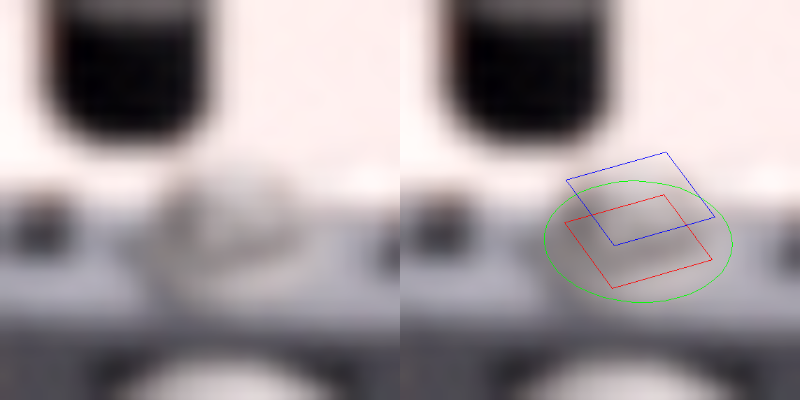

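```bash
python3 - <<'E'
from h import *
s=state();print(s["time"],s["position"],s["qvel"].round(4),s["ft_force"],s["ft_torque"])
import numpy as np
from ov4 import go
go("pics/a4_side.npy",-.001,.0166,"pics/o4.png")
E
```

```text
5.475 [4.69916279e-01 2.88028298e-04 2.02256706e-01] [-0.0051 -0.0013  0.0008  0.0011 -0.0008 -0.0002] [ 0.07201291  1.11595169 -7.9712803 ] [-0.09447058  0.36157974 -0.00764633]
yaw 17.025575600044938 mouth [0.60282449 0.04098703 0.17385671] minus screw (mm) [-0.97551372  0.28702665]
```

```bash
cat > chain.py <<'E'
import numpy as np, json
MOVES=[(-107,80,-347,-8.3),(-1,109,0,0),(0,-160,0,0),(-252,0,-53,-30.6)]
def pose(moves=None):
    p=np.array([.196,.487,.231]); y=1.188; out=[]
    for a,b,c,t in (moves or json.load(open("moves.json"))):
        x=np.array([np.cos(y),np.sin(y),0]); z=np.array([-np.sin(y)*1.0,np.cos(y),0])
        z=np.array([np.cos(y+np.pi/2),np.sin(y+np.pi/2),0])
        p=p+(a*x+b*np.array([0,0,-1])+c*z)/1000; y-=np.radians(t); out.append((p.copy(),y-np.pi/2))  # wrench yaw = tool z yaw - pi
    return out
def add(*m):
    L=json.load(open("moves.json"));L.append(m);json.dump(L,open("moves.json","w"))
def socket(p,yw,rel=0.,dz=.0166):
    return p+np.array([np.cos(yw)*(.14+rel),np.sin(yw)*(.14+rel),dz-.045])
E
python3 - <<'E'
import json,chain,numpy as np
json.dump(chain.MOVES,open("moves.json","w"))
for p,y in chain.pose(): print(p.round(4),np.degrees(y).round(2),chain.socket(p,y).round(4))
E
```

```text
[0.4779 0.2581 0.151 ] -13.63 [0.614  0.2251 0.1226]
[0.4777 0.2572 0.042 ] -13.63 [0.6137 0.2242 0.0136]
[0.4777 0.2572 0.202 ] -13.63 [0.6137 0.2242 0.1736]
[ 4.698e-01 -2.000e-04  2.020e-01] 16.97 [0.6037 0.0406 0.1736]
```

The socket is centred over the left screw in the side crop (dark cup at (238,380) against the flange at (235,560)). Lower it to just above the head.

Request:
{"op": "jog_arm", "data": {"commands": [[0,[0,12,-0.4],0],[0,[0,22,-0.4],0],[0,[0,28,-0.4],0],[0,[0,31,-0.4],0],[0,[0,31,-0.4],0]]}}

```text
time: 6.1
position: [0.4701, -0.0002, 0.1711]
orientation: [-0.421, -0.568, 0.568, 0.421]
ft_force: [0.2, 0.1, -7.6]
grip_width: 0.294
```

Request:
{"op": "jog_arm", "data": {"commands": [[0,[0,1.5,0],0],[0,[0,3,0],0],[0,[0,3,0],0]]}}

```text
time: 6.48
position: [0.4703, 0.0, 0.1683]
orientation: [0.421, 0.568, -0.568, -0.421]
ft_force: [-0.3, 0.1, -6.5]
grip_width: 0.294
```

```bash
python3 - <<'E'
import chain; chain.add(0,31,-.4,0); chain.add(0,3,0,0)
from h import *
for i in range(1):
    s=state();print(s["time"],s["position"],s["ft_force"],s["ft_torque"])
E
```

```text
6.475 [4.70291608e-01 1.43543954e-05 1.68309802e-01] [-0.25574947  0.13066353 -6.54896494] [0.10312606 0.26684727 0.10859125]
```

Request:
{"op": "jog_arm", "data": {"commands": [[0,[0,1,0],0],[0,[0,2,0],0],[0,[0,2,0],0]]}}

```text
time: 6.85
position: [0.4703, -0.0, 0.1662]
orientation: [0.421, 0.568, -0.568, -0.421]
ft_force: [-0.1, 1.1, -8.2]
grip_width: 0.289
```

Request:
{"op": "jog_arm", "data": {"commands": [[0,[0,1,0],0],[0,[0,2,0],0],[0,[0,2,0],0]]}}

```text
time: 7.22
position: [0.4702, -0.0001, 0.1642]
orientation: [0.421, 0.568, -0.568, -0.421]
ft_force: [-0.2, 1.4, -5.8]
grip_width: 0.287
```

```bash
python3 - <<'E'
import chain; chain.add(0,2,0,0); chain.add(0,2,0,0)
from h import *
s=state();print(s["time"],s["position"],s["ft_force"],s["ft_torque"])
E
```

```text
7.225 [ 4.70241014e-01 -6.84224952e-05  1.64221188e-01] [-0.24616692  1.35786516 -5.84350491] [0.29123632 0.25550821 0.26105591]
```

Request:
{"op": "jog_arm", "data": {"commands": [[0,[0,1,0],0],[0,[0,2,0],0],[0,[0,2,0],0]]}}

```text
time: 7.6
position: [0.4702, -0.0001, 0.1622]
orientation: [0.421, 0.568, -0.568, -0.421]
ft_force: [0.2, 2.1, -7.5]
grip_width: 0.29
```

Request:
{"op": "jog_arm", "data": {"commands": [[0,[0,1,0],0],[0,[0,2,0],0],[0,[0,2,0],0]]}}

```text
time: 7.98
position: [0.4701, -0.0002, 0.1608]
orientation: [0.421, 0.568, -0.568, -0.421]
ft_force: [-5.4, 0.7, -0.3]
grip_width: 0.289
```

```bash
python3 - <<'E'
import chain; chain.add(0,2,0,0); chain.add(0,2,0,0)
from h import *
s=state();print(s["time"],s["position"],s["ft_force"],s["ft_torque"])
im=grab("side","s6")["image"][:,:,::-1]; im2=grab("top","t6")["image"][:,:,::-1]
cv2.imwrite("pics/c6.png",np.hstack([cv2.resize(im[185:265,270:350],(400,400),interpolation=cv2.INTER_CUBIC),cv2.resize(im2[180:280,270:370],(400,400),interpolation=cv2.INTER_CUBIC)]))
E
```

```text
7.975 [ 4.70095228e-01 -2.02463490e-04  1.60816981e-01] [-5.39560543  0.72612751 -0.26416561] [0.27443044 0.72963039 0.25936667]
```

View pics/c6.png

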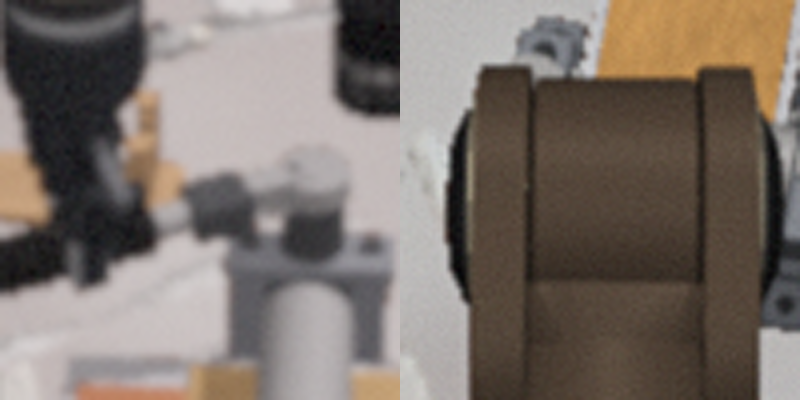

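The socket sits on the flange in the side crop (315,240), and the vertical load has been taken up, so it is home. Start turning clockwise on an arc of 139.7 mm radius.

Request:
{"op": "jog_arm", "data": {"commands": [[0,[4.9,0,-0.1],2],[0,[9.8,0,-0.3],4],[0,[14.6,0,-0.8],6],[0,[19.4,0,-1.4],8],[0,[19.4,0,-1.4],8]]}}

```text
time: 8.7
position: [0.4654, 0.0187, 0.1608]
orientation: [-0.459, -0.537, 0.538, 0.459]
ft_force: [-6.8, -0.7, 0.4]
grip_width: 0.29
```

```bash
cat > st.py <<'E'
import sys,chain
from h import *
if len(sys.argv)>1: chain.add(*map(float,sys.argv[1:]))
s=state();p,y=chain.pose()[-1];Rm=R.from_quat(s["orientation"]).as_matrix();zz=-Rm[:,2]
lat=np.array([-zz[1],zz[0],0])
S=np.array([.6038,.0407,s["position"][2]]);r=s["position"]-S
print("t %.2f cmd"%s["time"],p.round(4),"yaw %.2f"%np.degrees(y),"meas",s["position"].round(4),"yaw %.2f"%np.degrees(np.arctan2(zz[1],zz[0])),"F",s["ft_force"].round(1),"T",s["ft_torque"].round(2),"Flat %.2f Flong %.2f"%(s["ft_force"]@lat,s["ft_force"]@zz),"M_screw %.2f"%(s["ft_torque"][2]+np.cross(r,s["ft_force"])[2]), "grip",round(float(s["grip_width"]),3))
E
python3 st.py 19.4 0 -1.4 8
```

```text
t 8.70 cmd [0.4659 0.0189 0.16  ] yaw 8.97 meas [0.4654 0.0187 0.1608] yaw 8.99 F [-6.8 -0.7  0.4] T [-0.02  0.83  0.44] Flat 0.36 Flong -6.79 M_screw 0.39 grip 0.29
```

Request:
{"op": "jog_arm", "data": {"commands": [[0,[4.9,-0.3,0.3],2],[0,[9.8,-0.3,0.1],4],[0,[14.6,-0.3,-0.4],6],[0,[19.4,-0.3,-1.0],8],[0,[19.4,-0.3,-1.0],8]]}}

```text
time: 9.32
position: [0.4637, 0.0379, 0.1609]
orientation: [-0.496, -0.504, 0.505, 0.495]
ft_force: [-6.4, -1.6, -0.8]
grip_width: 0.284
```

```bash
python3 st.py 19.4 -0.3 -1.0 8
```

```text
t 9.32 cmd [0.4638 0.0382 0.1603] yaw 0.97 meas [0.4637 0.0379 0.1609] yaw 1.01 F [-6.4 -1.6 -0.8] T [-0.16  0.65  0.33] Flat -1.48 Flong -6.41 M_screw 0.54 grip 0.284
```

Request:
{"op": "jog_arm", "data": {"commands": [[0,[3.6,0,0],1.5],[0,[7.3,0,-0.2],3],[0,[12.2,0,-0.5],5],[0,[12.2,0,-0.5],5]]}}

```text
time: 9.82
position: [0.464, 0.0501, 0.1609]
orientation: [0.517, 0.482, -0.482, -0.517]
ft_force: [-4.9, -1.0, -0.9]
grip_width: 0.289
```

```bash
python3 st.py 12.2 0 -0.5 5; python3 - <<'E'
from h import *
im=grab("side","s7")["image"][:,:,::-1]; im2=grab("top","t7")["image"][:,:,::-1]
cv2.imwrite("pics/c7.png",np.hstack([cv2.resize(im[185:265,270:350],(400,400),interpolation=cv2.INTER_CUBIC),cv2.resize(im2[180:280,270:370],(400,400),interpolation=cv2.INTER_CUBIC)]))
E
```

```text
t 9.82 cmd [0.4641 0.0504 0.1603] yaw -4.03 meas [0.464  0.0501 0.1609] yaw -4.00 F [-4.9 -1.  -0.9] T [-0.27  0.71  0.31] Flat -1.29 Flong -4.78 M_screw 0.49 grip 0.289
```

View pics/c7.png

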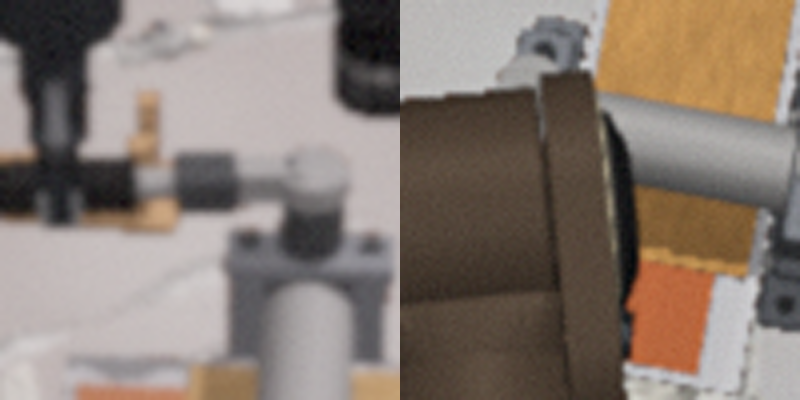

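Request:
{"op": "jog_arm", "data": {"commands": [[0,[3.7,0,0],1.5],[0,[7.3,0,-0.2],3],[0,[12.2,0,-0.5],5],[0,[12.2,0,-0.5],5]]}}

```text
time: 10.42
position: [0.4654, 0.0621, 0.1608]
orientation: [0.538, 0.459, -0.46, -0.537]
ft_force: [-4.6, -1.7, -1.4]
grip_width: 0.288
```

```bash
python3 st.py 12.2 0 -0.5 5
```

```text
t 10.43 cmd [0.4655 0.0625 0.1603] yaw -9.03 meas [0.4654 0.0621 0.1608] yaw -9.00 F [-4.6 -1.7 -1.4] T [-0.32  0.63  0.27] Flat -2.37 Flong -4.30 M_screw 0.60 grip 0.288
```

Request:
{"op": "jog_arm", "data": {"commands": [[0,[3.7,0,0],1.5],[0,[7.3,0,-0.2],3],[0,[12.2,0,-0.5],5],[0,[12.2,0,-0.5],5]]}}

```text
time: 10.92
position: [0.4678, 0.074, 0.1608]
orientation: [0.558, 0.435, -0.436, -0.557]
ft_force: [-5.3, -1.2, -0.1]
grip_width: 0.29
```

```bash
python3 st.py 12.2 0 -0.5 5
```

```text
t 10.93 cmd [0.4679 0.0745 0.1603] yaw -14.03 meas [0.4678 0.074  0.1608] yaw -14.00 F [-5.3 -1.2 -0.1] T [-0.47  0.64  0.19] Flat -2.46 Flong -4.89 M_screw 0.53 grip 0.29
```

Request:
{"op": "jog_arm", "data": {"commands": [[0,[3.7,0,0],1.5],[0,[7.3,0,-0.2],3],[0,[12.2,0,-0.5],5],[0,[12.2,0,-0.5],5]]}}

```text
time: 11.42
position: [0.4713, 0.0857, 0.1607]
orientation: [0.576, 0.41, -0.411, -0.575]
ft_force: [-4.7, -0.7, -1.0]
grip_width: 0.289
```

```bash
python3 st.py 12.2 0 -0.5 5
```

```text
t 11.43 cmd [0.4713 0.0862 0.1603] yaw -19.03 meas [0.4713 0.0857 0.1607] yaw -19.00 F [-4.7 -0.7 -1. ] T [-0.48  0.69  0.2 ] Flat -2.14 Flong -4.22 M_screw 0.50 grip 0.289
```

```bash
python3 - <<'E'
from h import *
im=grab("side","s8")["image"][:,:,::-1]; im2=grab("top","t8")["image"][:,:,::-1]
cv2.imwrite("pics/c8.png",np.hstack([cv2.resize(im[185:265,270:350],(400,400),interpolation=cv2.INTER_CUBIC),cv2.resize(im2[180:280,250:350],(400,400),interpolation=cv2.INTER_CUBIC)]))
E
```

```text
(no output)
```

View pics/c8.png

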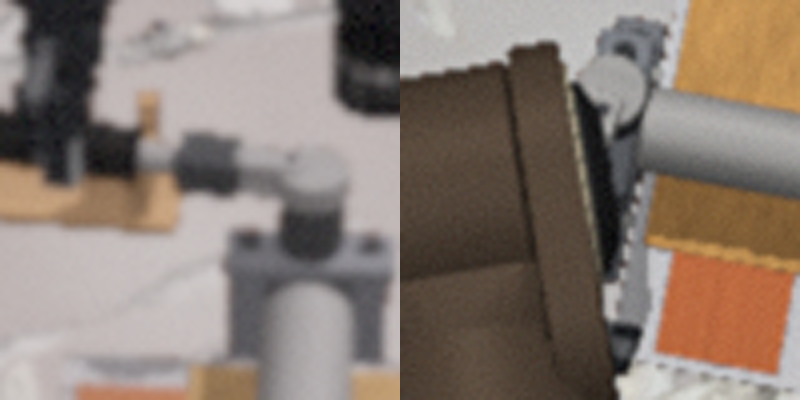

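Wrench straight and seated (side crop (312,200)). Continue turning.

Request:
{"op": "jog_arm", "data": {"commands": [[0,[3.7,0,0],1.5],[0,[7.3,0,-0.2],3],[0,[12.2,0,-0.5],5],[0,[12.2,0,-0.5],5]]}}

```text
time: 12.02
position: [0.4757, 0.097, 0.1607]
orientation: [0.593, 0.385, -0.386, -0.593]
ft_force: [-5.0, -2.5, -1.4]
grip_width: 0.289
```

```bash
python3 st.py 12.2 0 -0.5 5
```

```text
t 12.03 cmd [0.4758 0.0976 0.1603] yaw -24.03 meas [0.4757 0.097  0.1607] yaw -23.99 F [-5.  -2.5 -1.4] T [-0.58  0.65  0.14] Flat -4.37 Flong -3.56 M_screw 0.75 grip 0.289
```

Request:
{"op": "jog_arm", "data": {"commands": [[0,[3.7,0,0],1.5],[0,[7.3,0,-0.2],3],[0,[9.8,0,-0.3],4],[0,[9.8,0,-0.3],4]]}}

```text
time: 12.52
position: [0.4799, 0.1056, 0.1607]
orientation: [0.607, 0.364, -0.365, -0.606]
ft_force: [-5.0, -2.6, -1.0]
grip_width: 0.287
```

```bash
python3 st.py 9.8 0 -0.3 4
```

```text
t 12.53 cmd [0.48   0.1064 0.1603] yaw -28.03 meas [0.4799 0.1056 0.1607] yaw -27.99 F [-5.  -2.6 -1. ] T [-0.76  0.67  0.19] Flat -4.65 Flong -3.16 M_screw 0.84 grip 0.287
```

Request:
{"op": "jog_arm", "data": {"commands": [[0,[3.7,0,0],1.5],[0,[7.3,0,-0.2],3],[0,[9.8,0,-0.3],4],[0,[9.8,0,-0.3],4]]}}

```text
time: 13.02
position: [0.4848, 0.114, 0.1606]
orientation: [0.619, 0.342, -0.343, -0.618]
ft_force: [-5.4, -3.1, -1.1]
grip_width: 0.293
```

```bash
python3 st.py 9.8 0 -0.3 4
```

```text
t 13.03 cmd [0.4849 0.1149 0.1603] yaw -32.03 meas [0.4848 0.114  0.1606] yaw -32.00 F [-5.4 -3.1 -1.1] T [-0.84  0.68  0.15] Flat -5.51 Flong -2.94 M_screw 0.92 grip 0.293
```

Request:
{"op": "jog_arm", "data": {"commands": [[0,[3.7,0,0],1.5],[0,[7.3,0,-0.2],3],[0,[9.8,0,-0.3],4],[0,[9.8,0,-0.3],4]]}}

```text
time: 13.52
position: [0.4903, 0.122, 0.1606]
orientation: [0.631, 0.321, -0.321, -0.629]
ft_force: [-4.8, -2.3, -1.2]
grip_width: 0.289
```

```bash
python3 st.py 9.8 0 -0.3 4
```

```text
t 13.53 cmd [0.4904 0.1231 0.1603] yaw -36.03 meas [0.4903 0.122  0.1606] yaw -36.00 F [-4.8 -2.3 -1.2] T [-1.01  0.77  0.13] Flat -4.66 Flong -2.54 M_screw 0.78 grip 0.289
```

Request:
{"op": "jog_arm", "data": {"commands": [[0,[3.7,0,0],1.5],[0,[7.3,0,-0.2],3],[0,[9.8,0,-0.3],4],[0,[9.8,0,-0.3],4]]}}

```text
time: 14.02
position: [0.4963, 0.1297, 0.1605]
orientation: [0.642, 0.298, -0.299, -0.64]
ft_force: [-3.8, -2.8, -1.6]
grip_width: 0.288
```

```bash
python3 st.py 9.8 0 -0.3 4
```

```text
t 14.03 cmd [0.4964 0.1308 0.1603] yaw -40.03 meas [0.4963 0.1297 0.1605] yaw -40.01 F [-3.8 -2.8 -1.6] T [-1.05  0.67  0.09] Flat -4.57 Flong -1.16 M_screw 0.72 grip 0.288
```

```bash
cat > multi.py <<'E'
from h import *
from station import viewer
Ms=[];F=[]
ims={"top":[],"side":[]}
for k in range(12):
    n=("top","side")[k%2]; ims[n].append(viewer.grab_frame(n)["image"][:,:,::-1].astype(float))
    s=state();zz=-R.from_quat(s["orientation"]).as_matrix()[:,2];lat=np.array([-zz[1],zz[0],0]);r=s["position"]-np.array([.6038,.0407,s["position"][2]])
    Ms.append(s["ft_torque"][2]+np.cross(r,s["ft_force"])[2]);F.append([s["ft_force"]@lat,s["ft_force"]@zz,s["ft_torque"][2],s["position"][0],s["position"][1]])
F=np.array(F);Ms=np.array(Ms)
print(s["time"],"M %.3f +- %.3f"%(Ms.mean(),Ms.std()),F.mean(0).round(4),"pivot M %.3f"%(F[:,2]-F[:,0]*.128).mean())
import sys
t=np.mean(ims["top"],0);si=np.mean(ims["side"],0);np.save(f"pics/m{sys.argv[1]}_top.npy",t);np.save(f"pics/m{sys.argv[1]}_side.npy",si)
cv2.imwrite(f"pics/m{sys.argv[1]}.png",np.hstack([cv2.resize(si[185:255,280:350].astype(np.uint8),(400,400),interpolation=cv2.INTER_CUBIC),cv2.resize(t[180:260,250:330].astype(np.uint8),(400,400),interpolation=cv2.INTER_CUBIC)]))
E
python3 multi.py 1
```

```text
14.625 M 0.838 +- 0.070 [-5.3416 -1.4874  0.0942  0.4963  0.1296] pivot M 0.778
```

View pics/m1.png

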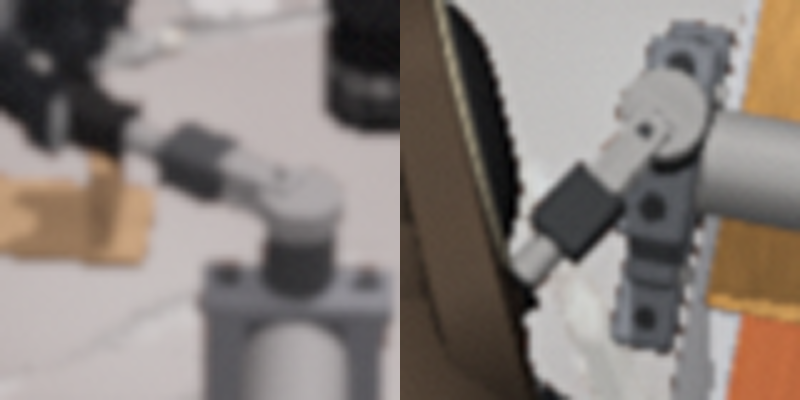

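Request:
{"op": "jog_arm", "data": {"commands": [[0,[3.7,0,0],1.5],[0,[7.3,0,-0.2],3],[0,[9.8,0,-0.3],4],[0,[9.8,0,-0.3],4]]}}

```text
time: 15.12
position: [0.5027, 0.1369, 0.1605]
orientation: [0.652, 0.276, -0.277, -0.65]
ft_force: [-5.5, -3.7, -0.6]
grip_width: 0.287
```

```bash
python3 st.py 9.8 0 -0.3 4; python3 multi.py 2
```

```text
t 15.12 cmd [0.5029 0.1381 0.1603] yaw -44.03 meas [0.5027 0.1369 0.1605] yaw -44.02 F [-5.5 -3.7 -0.6] T [-1.12  0.72  0.01] Flat -6.43 Flong -1.39 M_screw 0.90 grip 0.287
15.725 M 0.914 +- 0.059 [-5.8958 -1.2587  0.0923  0.5027  0.1369] pivot M 0.847
```

Request:
{"op": "jog_arm", "data": {"commands": [[0,[3.7,0,0],1.5],[0,[7.3,0,-0.2],3],[0,[9.8,0,-0.3],4],[0,[9.8,0,-0.3],4]]}}

```text
time: 16.23
position: [0.5097, 0.1436, 0.1604]
orientation: [0.661, 0.253, -0.254, -0.659]
ft_force: [-5.4, -3.0, -0.9]
grip_width: 0.289
```

```bash
python3 st.py 9.8 0 -0.3 4; python3 multi.py 3
```

```text
t 16.23 cmd [0.5099 0.1449 0.1603] yaw -48.03 meas [0.5097 0.1436 0.1604] yaw -48.02 F [-5.4 -3.  -0.9] T [-1.18  0.8   0.05] Flat -6.04 Flong -1.37 M_screw 0.89 grip 0.289
16.825 M 0.960 +- 0.072 [-6.1938 -0.589   0.0972  0.5097  0.1436] pivot M 0.890
```

Request:
{"op": "jog_arm", "data": {"commands": [[0,[3.7,0,0],1.5],[0,[7.3,0,-0.2],3],[0,[9.8,0,-0.3],4],[0,[9.8,0,-0.3],4]]}}

```text
time: 17.32
position: [0.5171, 0.1498, 0.1604]
orientation: [0.67, 0.229, -0.231, -0.668]
ft_force: [-4.4, -3.0, -1.8]
grip_width: 0.287
```

```bash
python3 st.py 9.8 0 -0.3 4; python3 multi.py 4
```

```text
t 17.32 cmd [0.5174 0.1513 0.1603] yaw -52.03 meas [0.5171 0.1498 0.1604] yaw -52.02 F [-4.4 -3.  -1.8] T [-1.3   0.83  0.05] Flat -5.34 Flong -0.39 M_screw 0.79 grip 0.287
17.925 M 1.004 +- 0.083 [-6.6248  0.3961  0.0799  0.5171  0.1498] pivot M 0.928
```

Request:
{"op": "jog_arm", "data": {"commands": [[0,[3.7,0,0],1.5],[0,[7.3,0,-0.2],3],[0,[9.8,0,-0.3],4],[0,[9.8,0,-0.3],4]]}}

```text
time: 18.42
position: [0.525, 0.1555, 0.1603]
orientation: [0.677, 0.206, -0.207, -0.675]
ft_force: [-5.2, -4.1, -1.6]
grip_width: 0.287
```

```bash
python3 st.py 9.8 0 -0.3 4; python3 multi.py 5
```

```text
t 18.43 cmd [0.5253 0.1571 0.1603] yaw -56.03 meas [0.525  0.1555 0.1603] yaw -56.03 F [-5.2 -4.1 -1.6] T [-1.39  0.9   0.06] Flat -6.55 Flong 0.48 M_screw 0.97 grip 0.287
19.025 M 1.027 +- 0.063 [-6.8014  0.575   0.0795  0.5249  0.1555] pivot M 0.950
```

Request:
{"op": "jog_arm", "data": {"commands": [[0,[3.7,0,0],1.5],[0,[7.3,0,-0.2],3],[0,[9.8,0,-0.3],4],[0,[9.8,0,-0.3],4]]}}

```text
time: 19.52
position: [0.5332, 0.1606, 0.1602]
orientation: [0.684, 0.182, -0.184, -0.682]
ft_force: [-5.9, -4.8, -1.0]
grip_width: 0.284
```

```bash
python3 st.py 9.8 0 -0.3 4; python3 multi.py 6
```

```text
t 19.52 cmd [0.5336 0.1623 0.1603] yaw -60.03 meas [0.5332 0.1606 0.1602] yaw -60.03 F [-5.9 -4.8 -1. ] T [-1.44  0.98  0.07] Flat -7.47 Flong 1.20 M_screw 1.11 grip 0.284
20.125 M 1.050 +- 0.093 [-6.899   1.3577  0.0882  0.5332  0.1606] pivot M 0.971
```

View pics/m6.png

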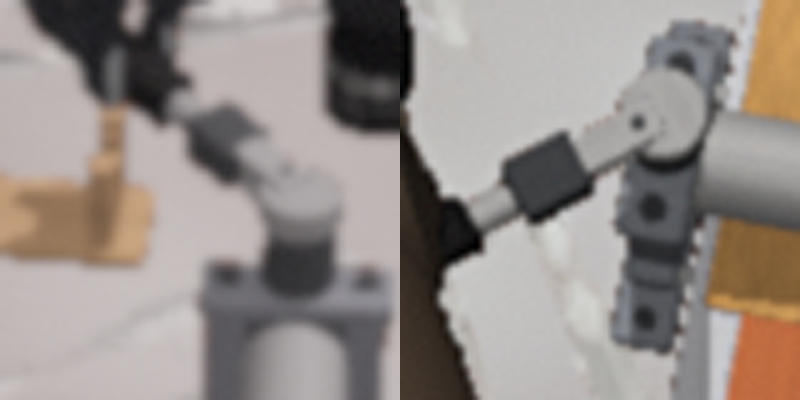

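Request:
{"op": "jog_arm", "data": {"commands": [[0,[3.7,0,0],1.5],[0,[7.3,0,-0.2],3],[0,[9.8,0,-0.3],4],[0,[9.8,0,-0.3],4]]}}

```text
time: 20.62
position: [0.5417, 0.1652, 0.1601]
orientation: [0.69, 0.158, -0.16, -0.688]
ft_force: [-5.3, -5.9, -1.5]
grip_width: 0.292
```

```bash
python3 st.py 9.8 0 -0.3 4; python3 multi.py 7
```

```text
t 20.62 cmd [0.5423 0.1669 0.1603] yaw -64.03 meas [0.5417 0.1652 0.1601] yaw -64.03 F [-5.3 -5.9 -1.5] T [-1.54  1.03  0.06] Flat -7.37 Flong 2.98 M_screw 1.09 grip 0.292
21.225 M 1.091 +- 0.063 [-7.1097  1.8695  0.0998  0.5417  0.1651] pivot M 1.010
```

Request:
{"op": "jog_arm", "data": {"commands": [[0,[3.7,0,0],1.5],[0,[7.3,0,-0.2],3],[0,[9.8,0,-0.3],4],[0,[9.8,0,-0.3],4]]}}

```text
time: 21.72
position: [0.5506, 0.1691, 0.1601]
orientation: [0.695, 0.134, -0.136, -0.693]
ft_force: [-6.4, -5.3, -1.9]
grip_width: 0.291
```

```bash
python3 st.py 9.8 0 -0.3 4; python3 multi.py 8
```

```text
t 21.73 cmd [0.5512 0.171  0.1603] yaw -68.03 meas [0.5506 0.1691 0.1601] yaw -68.04 F [-6.4 -5.3 -1.9] T [-1.58  1.18  0.11] Flat -7.93 Flong 2.46 M_screw 1.21 grip 0.291
22.325 M 1.116 +- 0.095 [-7.29    2.7699  0.099   0.5506  0.1691] pivot M 1.032
```

Request:
{"op": "jog_arm", "data": {"commands": [[0,[3.7,0,0],1.5],[0,[7.3,0,-0.2],3],[0,[9.8,0,-0.4],4],[0,[9.8,0,-0.4],4]]}}

```text
time: 22.82
position: [0.5597, 0.1723, 0.16]
orientation: [0.7, 0.109, -0.111, -0.697]
ft_force: [-6.5, -4.6, -0.8]
grip_width: 0.285
```

```bash
python3 st.py 9.8 0 -0.4 4; python3 multi.py 9
```

```text
t 22.82 cmd [0.5604 0.1742 0.1603] yaw -72.03 meas [0.5597 0.1723 0.16  ] yaw -72.04 F [-6.5 -4.6 -0.8] T [-1.61  1.25  0.07] Flat -7.60 Flong 2.37 M_screw 1.13 grip 0.285
23.425 M 1.131 +- 0.078 [-7.2916  2.7217  0.1149  0.5597  0.1723] pivot M 1.048
```

Request:
{"op": "jog_arm", "data": {"commands": [[0,[3.7,0,0],1.5],[0,[7.3,0,-0.2],3],[0,[9.8,0,-0.4],4],[0,[9.8,0,-0.4],4]]}}

```text
time: 23.92
position: [0.5689, 0.175, 0.16]
orientation: [0.703, 0.084, -0.087, -0.701]
ft_force: [-7.4, -4.8, -1.4]
grip_width: 0.293
```

```bash
python3 st.py 9.8 0 -0.4 4; python3 multi.py 10
```

```text
t 23.93 cmd [0.5699 0.1769 0.1603] yaw -76.03 meas [0.5689 0.175  0.16  ] yaw -76.11 F [-7.4 -4.8 -1.4] T [-1.53  1.45 -0.57] Flat -8.31 Flong 2.93 M_screw 0.59 grip 0.293
24.525 M 0.586 +- 0.060 [-7.7127  2.8409 -0.4886  0.5689  0.1749] pivot M 0.499
```

View pics/m10.png

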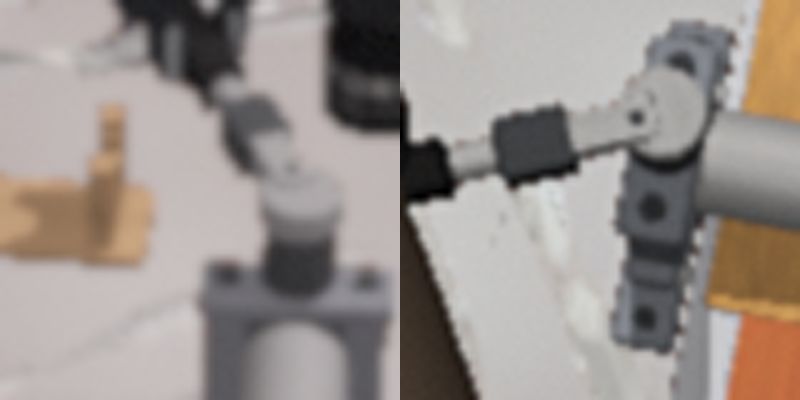

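Clicked: the moment dropped from 1.13 to 0.59 N m. That implies a joint angle of about 0.065–0.08 rad, so nudge 1° more for margin and then ease off.

Request:
{"op": "jog_arm", "data": {"commands": [[0,[2.2,0,0],1],[0,[2.2,0,0],1]]}}

```text
time: 24.78
position: [0.5711, 0.1754, 0.16]
orientation: [0.704, 0.078, -0.08, -0.701]
ft_force: [-6.7, -3.8, -0.8]
grip_width: 0.287
```

```bash
python3 st.py 2.2 0 0 1; python3 multi.py 11; python3 - <<'E'
from h import *
t=np.load("pics/m11_top.npy")
cv2.imwrite("pics/m11z.png",cv2.resize(np.clip(t[190:222,265:305],0,255).astype(np.uint8),(800,600)[:2] if 0 else (750,600),interpolation=cv2.INTER_CUBIC))
E
```

```text
t 24.77 cmd [0.572  0.1774 0.1603] yaw -77.03 meas [0.5711 0.1754 0.16  ] yaw -77.13 F [-6.7 -3.8 -0.8] T [-1.52  1.41 -0.56] Flat -7.38 Flong 2.24 M_screw 0.47 grip 0.287
25.375 M 0.463 +- 0.069 [-7.2167  3.223  -0.543   0.5711  0.1754] pivot M 0.381
```

View pics/m11z.png

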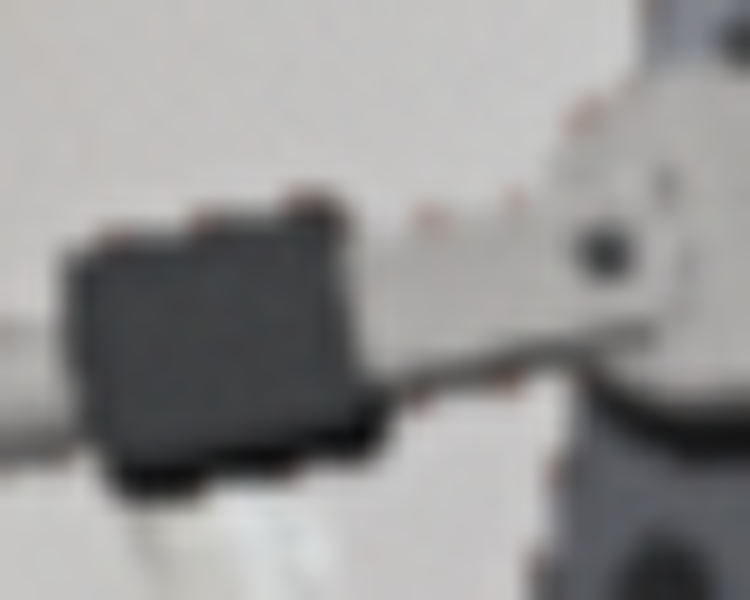

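Request:
{"op": "jog_arm", "data": {"commands": [[0,[-3.7,0,0],-1.5],[0,[-7.3,0,-0.2],-3],[0,[-11,0,-0.4],-4.5],[0,[-14.6,0,-0.7],-6],[0,[-14.6,0,-0.7],-6]]}}

```text
time: 26.0
position: [0.5576, 0.1716, 0.1602]
orientation: [0.699, 0.116, -0.117, -0.696]
ft_force: [-4.6, -4.9, -2.2]
grip_width: 0.29
```

```bash
python3 st.py -14.6 0 -0.7 -6; python3 multi.py 12
```

```text
t 26.00 cmd [0.558  0.1735 0.1603] yaw -71.03 meas [0.5576 0.1716 0.1602] yaw -71.04 F [-4.6 -4.9 -2.2] T [-1.45  0.94 -0.09] Flat -5.94 Flong 3.18 M_screw 0.74 grip 0.29
26.6 M 0.705 +- 0.069 [-5.9258  3.2401 -0.1218  0.5576  0.1716] pivot M 0.637
```

View pics/m12.png

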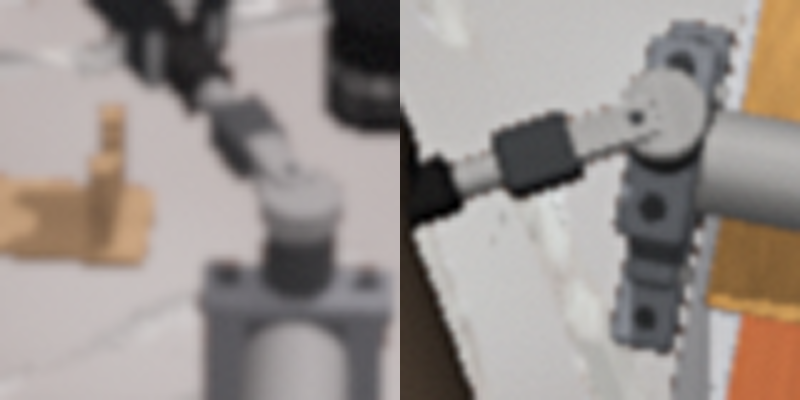

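Request:
{"op": "jog_arm", "data": {"commands": [[0,[-3.7,0,-0.3],-1.5],[0,[-7.3,0,-0.8],-3],[0,[-7.3,0,-0.8],-3]]}}

```text
time: 26.98
position: [0.5512, 0.1693, 0.1605]
orientation: [0.695, 0.134, -0.135, -0.694]
ft_force: [-3.9, -3.6, -2.6]
grip_width: 0.291
```

```bash
python3 st.py -7.3 0 -0.8 -3; python3 multi.py 13
```

```text
t 26.98 cmd [0.5513 0.1703 0.1603] yaw -68.03 meas [0.5512 0.1693 0.1605] yaw -68.05 F [-3.9 -3.6 -2.6] T [-1.26  0.71 -0.54] Flat -4.91 Flong 1.85 M_screw 0.14 grip 0.291
27.575 M 0.151 +- 0.075 [-4.9717  2.8353 -0.5417  0.5512  0.1693] pivot M 0.095
```

Request:
{"op": "jog_arm", "data": {"commands": [[0,[-0.7,0,-0.3],0],[0,[-1.4,0,-0.7],0],[0,[-1.4,0,-0.7],0]]}}

```text
time: 27.95
position: [0.5508, 0.169, 0.1607]
orientation: [0.694, 0.135, -0.134, -0.694]
ft_force: [-1.2, -2.7, -2.1]
grip_width: 0.29
```

```bash
python3 st.py -1.4 0 -0.7 0; python3 multi.py 14
```

```text
t 27.95 cmd [0.5503 0.1692 0.1603] yaw -68.03 meas [0.5508 0.169  0.1607] yaw -68.02 F [-1.2 -2.7 -2.1] T [-1.01  0.12 -0.27] Flat -2.18 Flong 2.07 M_screw 0.04 grip 0.29
28.55 M 0.067 +- 0.062 [-1.5853  3.8717 -0.1582  0.5507  0.169 ] pivot M 0.045
```

Unloaded (moment about 0.07 N m). Lift off.

Request:
{"op": "jog_arm", "data": {"commands": [[0,[-0.3,-3,-0.7],0],[0,[-0.3,-6,-0.7],0],[0,[-0.3,-10,-0.7],0],[0,[-0.3,-16,-0.7],0],[0,[-0.3,-28,-0.7],0],[0,[-0.3,-42,-0.7],0],[0,[-0.3,-42,-0.7],0]]}}

```text
time: 29.42
position: [0.5522, 0.1593, 0.1976]
orientation: [0.701, 0.131, -0.135, -0.688]
ft_force: [16.5, -35.9, -31.1]
grip_width: 0.286
```

```bash
python3 st.py -0.3 -42 -0.7 0; python3 multi.py 15; python3 - <<'E'
import chain,numpy as np
L=chain.pose(); g=L[1]; p,y=L[-1]
tgt=g[0]; yw=y; z=np.array([-np.cos(yw),-np.sin(yw)]); x=np.array([z[1],-z[0]])
d=(tgt-p)*1000; print("to grasp: x %.2f y %.2f z %.2f turn %.2f"%(d[:2]@x,-d[2],d[:2]@z,-np.degrees(g[1]-y)))
E
```

```text
t 29.43 cmd [0.5503 0.1684 0.2023] yaw -68.03 meas [0.5522 0.1593 0.1976] yaw -68.31 F [ 16.5 -35.9 -31.1] T [-6.34 -3.46  0.62] Flat 2.04 Flong 38.92 M_screw 0.52 grip 0.286
30.025 M 0.434 +- 0.068 [ 2.5914 38.9395  0.6093  0.5522  0.1594] pivot M 0.278
to grasp: x -34.10 y 160.30 z 109.46 turn -54.40
```

View pics/m15.png

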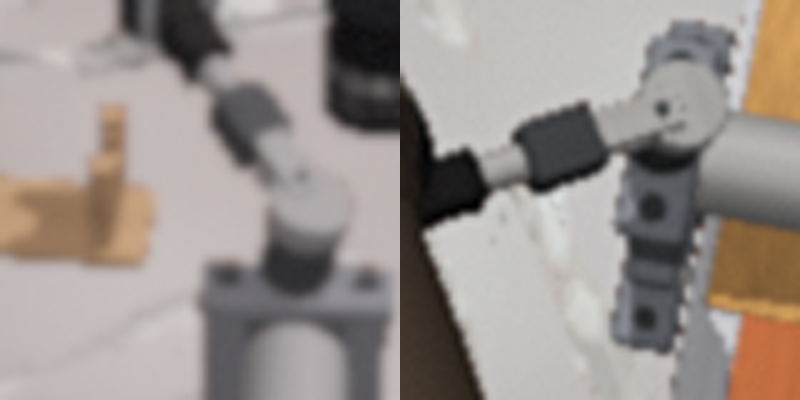

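The lift failed: the side crop shows the head stuck at (300,230) with the wrench pitched and 39 N of pull. The socket has tilted and wedged on the square. Relieve the pull, then lower back along the tilt arc.

Request:
{"op": "jog_arm", "data": {"commands": [[0,[0,0,-5],0],[0,[0,3,-8],0],[0,[0,8,-10],0],[0,[0,14,-10],0],[0,[0,14,-10],0]]}}

```text
time: 30.65
position: [0.5534, 0.1619, 0.19]
orientation: [-0.692, -0.136, 0.135, 0.696]
ft_force: [-5.1, 5.8, 3.4]
grip_width: 0.285
```

```bash
python3 st.py 0 14 -10 0; python3 multi.py 16
```

```text
t 30.65 cmd [0.554  0.1591 0.1883] yaw -68.03 meas [0.5534 0.1619 0.19  ] yaw -67.92 F [-5.1  5.8  3.4] T [ 0.34  0.93 -0.18] Flat -2.59 Flong -7.29 M_screw 0.15 grip 0.285
31.25 M 0.164 +- 0.075 [-2.8501 -6.5292 -0.2024  0.5534  0.1619] pivot M 0.162
```

View pics/m16.png

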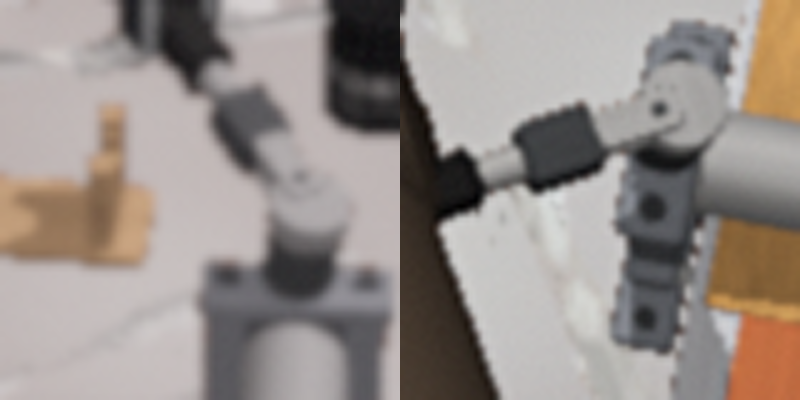

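Request:
{"op": "jog_arm", "data": {"commands": [[0,[0,5,2.5],0],[0,[0,10,4],0],[0,[0,15,5.5],0],[0,[0,19,7],0],[0,[0,19,7],0]]}}

```text
time: 31.88
position: [0.5504, 0.1694, 0.1713]
orientation: [-0.691, -0.136, 0.135, 0.696]
ft_force: [-7.4, 8.0, 5.4]
grip_width: 0.286
```

```bash
python3 st.py 0 19 7 0; python3 multi.py 17
```

```text
t 31.88 cmd [0.5514 0.1656 0.1693] yaw -68.03 meas [0.5504 0.1694 0.1713] yaw -67.86 F [-7.4  8.   5.4] T [ 0.82  1.18 -0.26] Flat -3.81 Flong -10.17 M_screw 0.26 grip 0.286
32.475 M 0.213 +- 0.043 [ -3.3938 -10.7362  -0.2496   0.5504   0.1693] pivot M 0.185
```

View pics/m17.png

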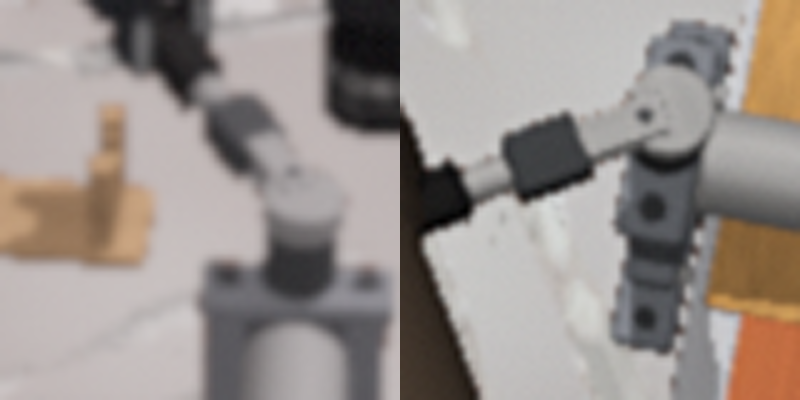

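Request:
{"op": "jog_arm", "data": {"commands": [[0,[-0.8,1,2.5],0],[0,[-0.8,4,3.5],0],[0,[-0.8,7,4.5],0],[0,[-0.8,7,4.5],0]]}}

```text
time: 32.98
position: [0.5486, 0.1718, 0.1632]
orientation: [-0.692, -0.136, 0.135, 0.696]
ft_force: [-3.7, 5.3, 3.4]
grip_width: 0.288
```

```bash
python3 st.py -0.8 7 4.5 0; python3 multi.py 18
```

```text
t 32.98 cmd [0.549  0.1695 0.1623] yaw -68.03 meas [0.5486 0.1718 0.1632] yaw -67.92 F [-3.7  5.3  3.4] T [ 0.48  0.57 -0.05] Flat -1.40 Flong -6.33 M_screw 0.14 grip 0.288
33.575 M 0.152 +- 0.102 [-1.5259 -7.5183 -0.0509  0.5486  0.1718] pivot M 0.144
```

View pics/m18.png

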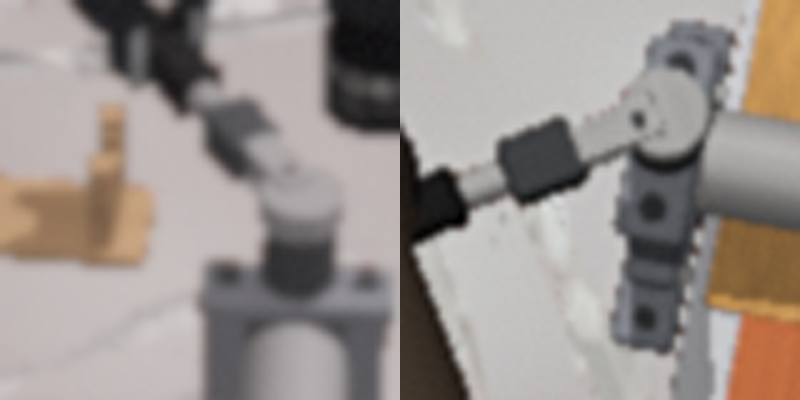

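Request:
{"op": "jog_arm", "data": {"commands": [[0,[-0.4,0,1],0],[0,[-0.4,-1,2],0],[0,[-0.4,-1,2],0]], "force": 120}}

```text
time: 33.95
position: [0.5482, 0.1716, 0.1635]
orientation: [-0.694, -0.135, 0.135, 0.694]
ft_force: [0.3, 2.3, -0.8]
grip_width: 0.285
```

```bash
sed -i 's/range(12)/range(int(sys.argv[2]) if len(sys.argv)>2 else 12)/; 1i import sys' multi.py; sed -i 's/F.append(\[/F.append([s["ft_force"][2],/; s/F\[:,2\]-F\[:,0\]\*.128/F[:,3]-F[:,1]*.128/' multi.py; python3 st.py -0.4 -1 2 0; python3 multi.py 19 4
```

```text
t 33.95 cmd [0.5478 0.1712 0.1633] yaw -68.03 meas [0.5482 0.1716 0.1635] yaw -67.99 F [ 0.3  2.3 -0.8] T [ 0.18 -0.36  0.37] Flat 1.19 Flong -2.03 M_screw 0.20 grip 0.285
34.15 M 0.114 +- 0.031 [-1.1658  2.1018 -2.6362  0.4193  0.5482  0.1716] pivot M 0.150
```

Request:
{"op": "jog_arm", "data": {"commands": [[0,[0.4,-1,0.5],0],[0,[0.4,-2,0.5],0],[0,[0.4,-2,0.5],0]]}}

```text
time: 34.52
position: [0.5482, 0.1713, 0.1649]
orientation: [0.694, 0.134, -0.135, -0.694]
ft_force: [4.0, -1.6, -7.4]
grip_width: 0.282
```

```bash
python3 st.py 0.4 -2 0.5 0; python3 multi.py 20 4
```

```text
t 34.52 cmd [0.548  0.1718 0.1653] yaw -68.03 meas [0.5482 0.1713 0.1649] yaw -68.05 F [ 4.  -1.6 -7.4] T [ 0.07 -0.84  0.54] Flat 3.09 Flong 2.95 M_screw 0.11 grip 0.282
34.725 M 0.111 +- 0.075 [-8.3194  3.4711  3.5892  0.5942  0.5482  0.1713] pivot M 0.150
```

Diagnosis: gripped 35 mm behind the centre of mass, the wrench pitches as it lifts and wedges on the square. I'll seat it again, ease the grip to 20 N and slide the grip along the sleeve towards the head, nearer the centre of mass, without letting go.

Request:
{"op": "jog_arm", "data": {"commands": [[0,[0,2,0],0],[0,[0,2.5,0],0],[0,[0,2.5,-3],0],[0,[0,2.5,-6],0],[0,[0,2.5,-9],0],[0,[0,2.5,-12],0],[0,[0,2.5,-12],0]], "force": 20}}

```text
time: 35.6
position: [0.5489, 0.17, 0.1659]
orientation: [-0.686, -0.136, 0.137, 0.701]
ft_force: [-16.4, 32.5, 10.8]
grip_width: 0.285
```

```bash
python3 st.py 0 2.5 -12 0; python3 multi.py 21 4
```

```text
t 35.60 cmd [0.5525 0.1607 0.1628] yaw -68.03 meas [0.5489 0.17   0.1659] yaw -67.73 F [-16.4  32.5  10.8] T [ 6.02  3.11 -0.11] Flat -2.80 Flong -36.54 M_screw 0.22 grip 0.285
35.8 M 0.210 +- 0.031 [ 10.546   -2.6994 -36.5158  -0.103    0.5488   0.17  ] pivot M 0.242
```

View pics/m21.png

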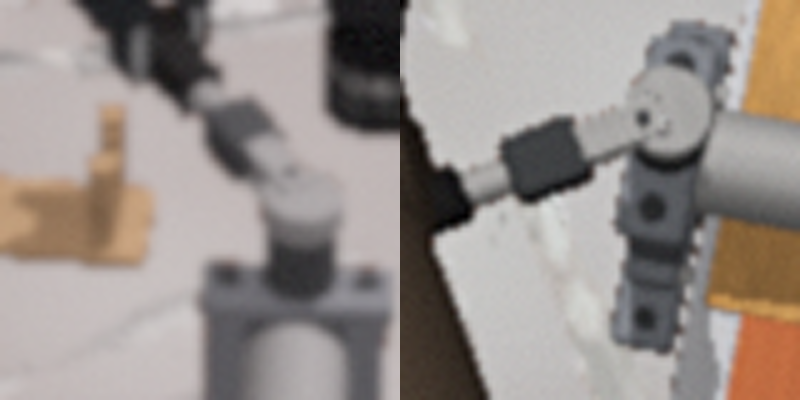

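Grip did not slide (ribs hold at 36 N), so undo that. Instead grip at 120 N so the pitch is held stiffly, and raise in small neutral-force steps.

Request:
{"op": "jog_arm", "data": {"commands": [[0,[0.2,0,6],0],[0,[0.2,-0.5,11],0],[0,[0.5,-1,11.7],-0.3],[0,[0.8,-2,11.7],-0.5],[0,[0.8,-2.5,11.7],-0.5]], "force": 120}}

```text
time: 36.42
position: [0.5482, 0.1713, 0.1648]
orientation: [-0.694, -0.136, 0.138, 0.694]
ft_force: [-2.3, -0.7, -7.1]
grip_width: 0.279
```

```bash
python3 st.py 0.8 -2.5 11.7 -0.5; python3 multi.py 22 4
```

```text
t 36.42 cmd [0.5489 0.1718 0.1653] yaw -67.53 meas [0.5482 0.1713 0.1648] yaw -67.60 F [-2.3 -0.7 -7.1] T [-0.02  0.49 -0.22] Flat -2.39 Flong -0.23 M_screw 0.12 grip 0.279
36.625 M 0.090 +- 0.049 [-7.9874 -2.5665  0.5635 -0.2748  0.5483  0.1713] pivot M 0.054
```

Request:
{"op": "jog_arm", "data": {"commands": [[0,[-0.3,0,0],0.1],[0,[-0.3,-1,-0.2],0.1],[0,[-0.3,-2,-0.3],0.1],[0,[-0.3,-2,-0.3],0.1]]}}

```text
time: 37.12
position: [0.5484, 0.171, 0.1666]
orientation: [0.694, 0.136, -0.138, -0.694]
ft_force: [0.2, -4.8, -14.5]
grip_width: 0.283
```

```bash
python3 st.py -0.3 -2 -0.3 0.1; python3 multi.py 23 4
```

```text
t 37.12 cmd [0.5487 0.1714 0.1673] yaw -67.63 meas [0.5484 0.171  0.1666] yaw -67.65 F [  0.2  -4.8 -14.5] T [-0.03  0.4  -0.13] Flat -1.62 Flong 4.51 M_screw 0.10 grip 0.283
37.325 M 0.123 +- 0.079 [-14.935   -1.7973   4.4819  -0.1391   0.5484   0.171 ] pivot M 0.091
```

```bash
python3 - <<'E'
import numpy as np,cv2
def sub(a,b,box,pad=5):
    x0,y0,x1,y1=box; A=a.mean(2).astype(np.float32);B=b.mean(2).astype(np.float32)
    T=A[y0:y1,x0:x1];S=B[y0-pad:y1+pad,x0-pad:x1+pad]
    r=cv2.matchTemplate(cv2.resize(S,None,fx=8,fy=8,interpolation=cv2.INTER_CUBIC),cv2.resize(T,None,fx=8,fy=8,interpolation=cv2.INTER_CUBIC),cv2.TM_CCOEFF_NORMED)
    _,m,_,l=cv2.minMaxLoc(r);return (l[0]/8-pad,l[1]/8-pad,round(m,3))
L=lambda k,n:np.load(f"pics/m{k}_{n}.npy")
for k in (13,15,16,17,18,19,20,21,22,23):
    print(k,"side head",sub(L(14,"side"),L(k,"side"),(323,212,344,226)),"cup",sub(L(14,"side"),L(k,"side"),(325,226,340,238)),"top head",sub(L(14,"top"),L(k,"top"),(372-250+0,0,0,0)) if 0 else sub(L(14,"top"),L(k,"top"),(294,192,312,212)))
E
```

```text
13 side head (0.0, 0.0, 0.998) cup (0.0, 0.0, 0.998) top head (0.0, 0.0, 0.994)
15 side head (1.5, 1.125, 0.883) cup (0.25, 0.0, 0.951) top head (1.375, -1.375, 0.603)
16 side head (1.625, 1.25, 0.915) cup (0.5, 0.5, 0.967) top head (2.625, -1.625, 0.648)
17 side head (0.625, 0.375, 0.984) cup (0.375, 0.25, 0.984) top head (0.75, -0.625, 0.919)
18 side head (0.125, 0.0, 0.992) cup (0.125, 0.125, 0.992) top head (0.125, -0.125, 0.988)
19 side head (0.125, 0.0, 0.994) cup (0.0, 0.0, 0.995) top head (0.125, -0.125, 0.986)
20 side head (0.125, 0.125, 0.993) cup (0.0, 0.0, 0.996) top head (0.25, -0.125, 0.984)
21 side head (0.375, 0.5, 0.987) cup (0.5, 0.5, 0.984) top head (0.75, -0.375, 0.955)
22 side head (0.25, 0.125, 0.99) cup (0.125, 0.125, 0.986) top head (0.25, -0.25, 0.984)
23 side head (0.25, 0.25, 0.988) cup (0.25, 0.0, 0.986) top head (0.375, -0.375, 0.975)
```

The socket has not risen; only the head tilts, so lifting at a 140 mm lever self-locks. Plan: lower until the press carries the wrench, open slightly, re-grip 26 mm nearer the centre of mass, then lift.

Request:
{"op": "jog_arm", "data": {"commands": [[0,[0,2,0.5],0],[0,[0,4,1],0],[0,[0,6,1.5],0],[0,[0,6,1.5],0]]}}

```text
time: 37.83
position: [0.5486, 0.1721, 0.1628]
orientation: [0.695, 0.137, -0.136, -0.693]
ft_force: [-3.0, -4.8, -3.7]
grip_width: 0.279
```

```bash
python3 st.py 0 6 1.5 0; python3 multi.py 24 2
```

```text
t 37.83 cmd [0.5481 0.1728 0.1613] yaw -67.63 meas [0.5486 0.1721 0.1628] yaw -67.68 F [-3.  -4.8 -3.7] T [-1.38  0.67 -0.52] Flat -4.58 Flong 3.33 M_screw 0.13 grip 0.279
37.925 M 0.183 +- 0.043 [-3.7209 -5.006   3.8513 -0.5351  0.5486  0.1721] pivot M 0.106
```

Request:
{"op": "jog_arm", "data": {"commands": [[0,[-0.7,1.5,-0.5],0],[0,[-0.9,3,-0.9],0],[0,[-0.9,3,-0.9],0]]}}

```text
time: 38.3
position: [0.5484, 0.1724, 0.161]
orientation: [-0.693, -0.139, 0.136, 0.694]
ft_force: [-6.4, 0.9, 5.8]
grip_width: 0.282
```

```bash
python3 st.py -0.9 3 -0.9 0; python3 multi.py 25 2
```

```text
t 38.30 cmd [0.5476 0.1717 0.1583] yaw -67.63 meas [0.5484 0.1724 0.161 ] yaw -67.61 F [-6.4  0.9  5.8] T [-1.07  0.98 -0.61] Flat -5.62 Flong -3.25 M_screw 0.19 grip 0.282
38.4 M 0.155 +- 0.036 [ 5.3279 -5.0868 -3.2782 -0.5679  0.5484  0.1724] pivot M 0.083
```

Request:
{"op": "jog_arm", "data": {"commands": [[0,[0,-1,0],0],[0.3,[0,-1,0],0],[0.34,[0,-1,0],0],[0.4,[0,-1,0],0],[0.5,[0,-1,0],0]], "force": 20}}

```text
time: 39.02
position: [0.5483, 0.1718, 0.1599]
orientation: [-0.694, -0.138, 0.137, 0.694]
ft_force: [0.5, -0.2, 0.7]
grip_width: 0.498
```

```bash
python3 st.py 0 -1 0 0; python3 multi.py 26 4
```

```text
t 39.02 cmd [0.5476 0.1717 0.1593] yaw -67.63 meas [0.5483 0.1718 0.1599] yaw -67.63 F [ 0.5 -0.2  0.7] T [-0.06 -0.01 -0.03] Flat 0.39 Flong 0.34 M_screw -0.08 grip 0.498
39.225 M 0.056 +- 0.061 [ 0.1186 -0.2911  0.1754  0.0145  0.548   0.1717] pivot M 0.052
```

View pics/m26.png

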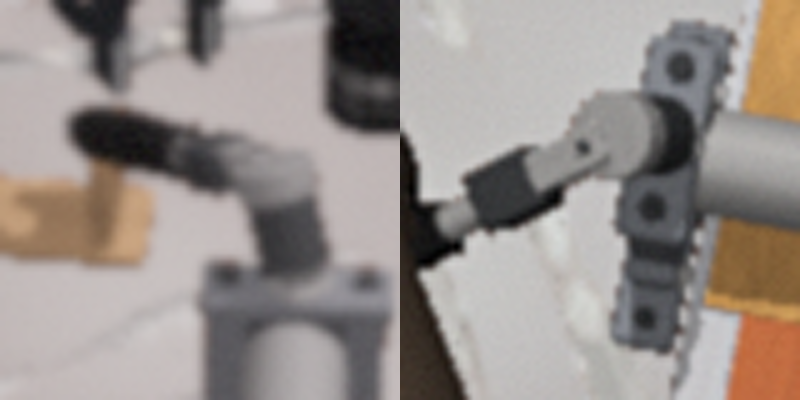

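```bash
python3 - <<'E'
from h import *
t=grab("top","t27")["image"][:,:,::-1]; s=grab("side","s27")["image"][:,:,::-1]
cv2.imwrite("pics/c27.png",np.hstack([cv2.resize(s[165:255,260:350],(400,400),interpolation=cv2.INTER_CUBIC),cv2.resize(t[180:260,240:320],(400,400),interpolation=cv2.INTER_CUBIC)]))
E
```

```text
(no output)
```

View pics/c27.png

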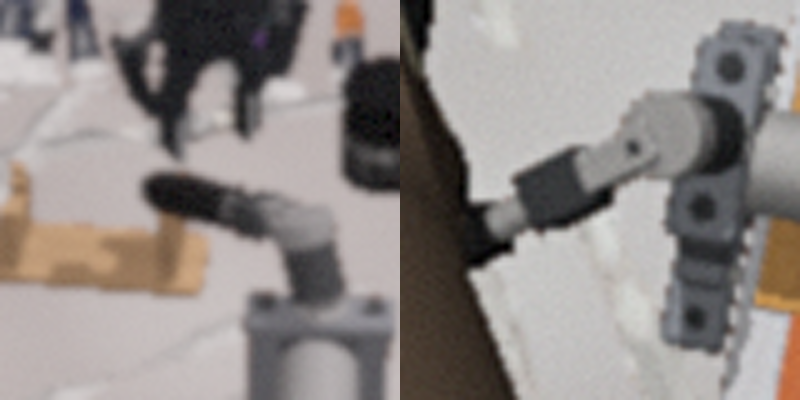

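```bash
cat > pose6.py <<'E'
from h import *
def fit(ob,p0):
    def tr(p,q): return p[:3]+R.from_euler("ZYX",[p[3],p[4],p[5]]).apply(np.array(q)*1e-3)
    def res(p): return np.r_[np.concatenate([proj(n,tr(p,q))[0]-u for n,q,u in ob]),p[5]*3]
    r=least_squares(res,p0);p=r.x
    print("origin",p[:3].round(4),"yaw,pitch(nose down +),roll deg",np.degrees(p[3:]).round(1),"res",np.abs(r.fun).max().round(2)); print(r.fun[:-1].reshape(-1,2).round(1).tolist())
    for q in((-75,0,0),(30,0,0),(45,0,0),(140,0,-45)): print(q,tr(p,q).round(4))
    return p,tr
E
python3 - <<'E'
from pose6 import *
S=lambda x,y:(x/4.444-.4+260,y/4.444-.4+165); T=lambda x,y:((x-400)/5-.4+240,y/5-.4+180)
ob=[("top",(54,0,0),T(500,220)),("top",(82,0,0),T(563,190)),("top",(128,0,12),T(633,148)),
("side",(-72,0,0),S(152,192)),("side",(82,0,0),S(242,208)),("side",(140,0,-30),S(318,278))]
p,tr=fit(ob,[.55,.165,.14,-1.1,-.3,0])
E
```

```text
origin [0.5418 0.1786 0.1147] yaw,pitch(nose down +),roll deg [-66.1 -26.4   4.7] res 3.14
[[1.9, 0.1], [-0.9, 0.8], [-0.9, 0.7], [-0.4, -1.0], [3.1, 1.8], [-0.9, -1.4]]
(-75, 0, 0) [0.5146 0.24   0.0814]
(30, 0, 0) [0.5527 0.154  0.1281]
(45, 0, 0) [0.5581 0.1418 0.1347]
(140, 0, -45) [0.604  0.0472 0.1368]
```

The wrench fell into a 26° nose-up lean (side crop: tail on the rest upright (165,200), socket still on the screw (320,290)), and it is static. Re-grip it there, about 30 mm ahead of its origin.

Request:
{"op": "jog_arm", "data": {"commands": [[0.8,[-1,0,-10],0],[0.85,[-2,0,-18],0],[0.85,[-2,15,-18],0],[0.85,[-2,32,-18],0],[0.85,[-2,45,-18],0],[0.85,[-2,45,-18],0]]}}

```text
time: 40.08
position: [0.5516, 0.1541, 0.1127]
orientation: [0.694, 0.136, -0.138, -0.694]
ft_force: [0.4, 0.5, -0.0]
grip_width: 0.848
```

```bash
python3 st.py -2 45 -18 0; python3 - <<'E'
from h import *
t=grab("top","t28")["image"][:,:,::-1]; s=grab("side","s28")["image"][:,:,::-1]
cv2.imwrite("pics/c28.png",np.hstack([cv2.resize(s[165:255,260:350],(400,400),interpolation=cv2.INTER_CUBIC),cv2.resize(t[180:260,240:320],(400,400),interpolation=cv2.INTER_CUBIC)]))
E
```

```text
t 40.08 cmd [0.5526 0.1542 0.1143] yaw -67.63 meas [0.5516 0.1541 0.1127] yaw -67.62 F [ 0.4  0.5 -0. ] T [ 0.01 -0.02 -0.05] Flat 0.56 Flong -0.31 M_screw -0.12 grip 0.848
```

View pics/c28.png

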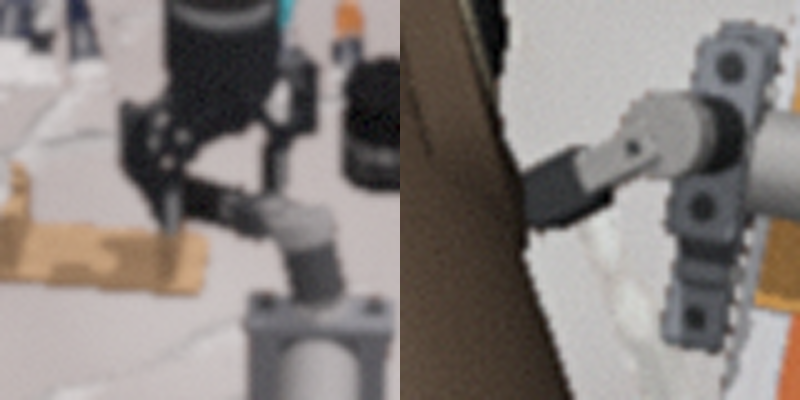

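Fingers straddle the sleeve (side crop (172,200) and (275,165)). Close.

Request:
{"op": "jog_arm", "data": {"commands": [[0.5,[0,0,0],0],[0.3,[0,0,0],0],[0,[0,0,0],0],[0,[0,0,0],0],[0,[0,0,0],0],[0,[0,0,0],0]], "force": 60}}

```text
time: 40.92
position: [0.5531, 0.1544, 0.1151]
orientation: [-0.694, -0.138, 0.137, 0.694]
ft_force: [0.5, 0.4, 5.0]
grip_width: 0.297
```

```bash
python3 st.py 0 0 0 0; python3 multi.py 29 2; python3 - <<'E'
from h import *
t=np.load("pics/m29_top.npy").astype(np.uint8); s=np.load("pics/m29_side.npy").astype(np.uint8)
cv2.imwrite("pics/c29.png",np.hstack([cv2.resize(s[165:255,260:350],(400,400),interpolation=cv2.INTER_CUBIC),cv2.resize(t[180:260,240:320],(400,400),interpolation=cv2.INTER_CUBIC)]))
E
```

```text
t 40.92 cmd [0.5526 0.1542 0.1143] yaw -67.63 meas [0.5531 0.1544 0.1151] yaw -67.63 F [0.5 0.4 5. ] T [-0.06 -0.03  0.26] Flat 0.60 Flong -0.21 M_screw 0.18 grip 0.297
41.025 M 0.153 +- 0.039 [ 5.496   0.7556 -0.5744  0.2495  0.5531  0.1543] pivot M 0.153
```

View pics/c29.png

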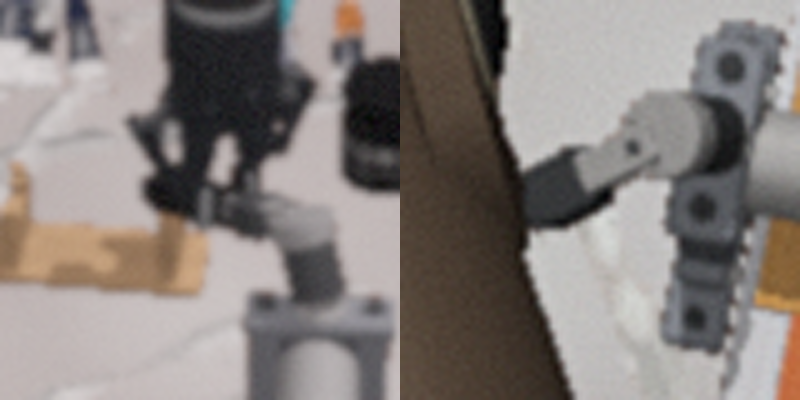

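Request:
{"op": "jog_arm", "data": {"commands": [[0,[0,-2,1],0],[0,[0,-5,2.5],0],[0,[0,-9,4.5],0],[0,[0,-9,4.5],0]], "force": 80}}

```text
time: 41.52
position: [0.5501, 0.1586, 0.1227]
orientation: [-0.694, -0.136, 0.138, 0.694]
ft_force: [-0.4, 0.9, -7.8]
grip_width: 0.288
```

```bash
python3 st.py 0 -9 4.5 0; python3 multi.py 30 2; python3 - <<'E'
from h import *
t=np.load("pics/m30_top.npy").astype(np.uint8); s=np.load("pics/m30_side.npy").astype(np.uint8)
cv2.imwrite("pics/c30.png",np.hstack([cv2.resize(s[165:255,260:350],(400,400),interpolation=cv2.INTER_CUBIC),cv2.resize(t[180:260,240:320],(400,400),interpolation=cv2.INTER_CUBIC)]))
E
```

```text
t 41.52 cmd [0.5509 0.1584 0.1233] yaw -67.63 meas [0.5501 0.1586 0.1227] yaw -67.62 F [-0.4  0.9 -7.8] T [ 0.14  0.01 -0.09] Flat -0.03 Flong -1.00 M_screw -0.09 grip 0.288
41.625 M 0.009 +- 0.041 [-8.1603e+00 -4.3800e-02  4.5830e-01  1.1000e-03  5.5030e-01  1.5850e-01] pivot M 0.007
```

View pics/c30.png

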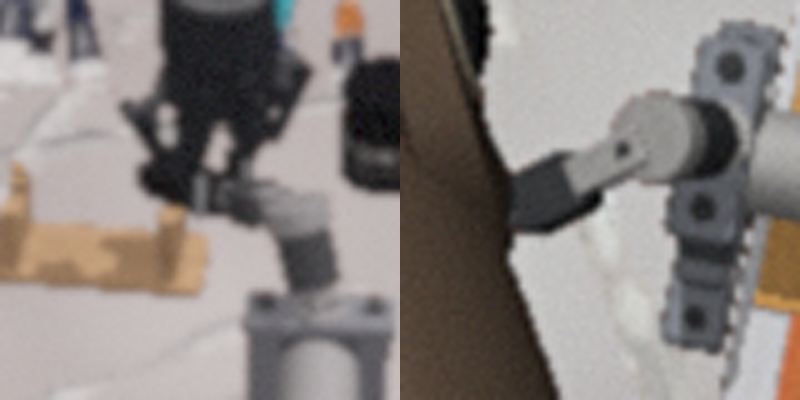

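Free: the load is the wrench's weight with no side forces, and the screw is visible at (315,300). Lift clear.

Request:
{"op": "jog_arm", "data": {"commands": [[0,[0,-15,5],0],[0,[0,-40,10],0],[0,[0,-65,10],0],[0,[0,-80,10],0],[0,[0,-80,10],0]]}}

```text
time: 42.25
position: [0.5479, 0.168, 0.2052]
orientation: [-0.694, -0.138, 0.136, 0.694]
ft_force: [0.4, -0.2, -7.8]
grip_width: 0.286
```

```bash
python3 st.py 0 -80 10 0; python3 multi.py 31 4; python3 - <<'E'
from h import *
t=np.load("pics/m31_top.npy").astype(np.uint8); s=np.load("pics/m31_side.npy").astype(np.uint8)
cv2.imwrite("pics/c31.png",np.hstack([cv2.resize(s[145:235,260:350],(400,400),interpolation=cv2.INTER_CUBIC),cv2.resize(t[180:260,240:320],(400,400),interpolation=cv2.INTER_CUBIC)]))
E
```

```text
t 42.25 cmd [0.5471 0.1677 0.2033] yaw -67.63 meas [0.5479 0.168  0.2052] yaw -67.63 F [ 0.4 -0.2 -7.8] T [ 0.09  0.02 -0.01] Flat 0.34 Flong 0.31 M_screw -0.05 grip 0.286
42.45 M -0.010 +- 0.050 [-8.306   0.1569 -0.1679  0.0127  0.5469  0.1676] pivot M -0.007
```

View pics/c31.png

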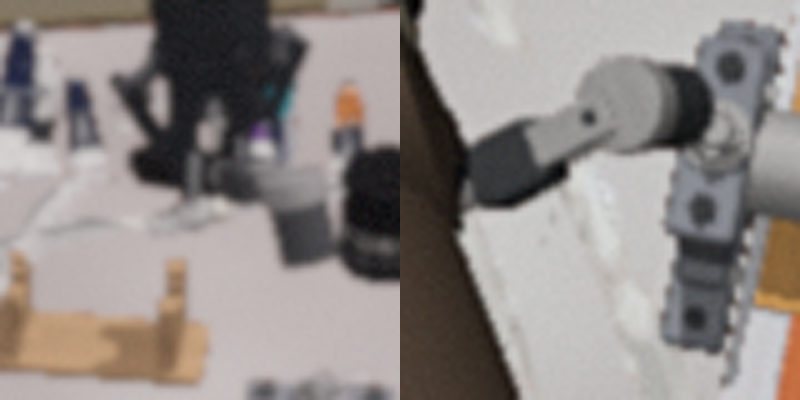

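```bash
cat > to.py <<'E'
import sys,chain,numpy as np
p,y=chain.pose()[-1]; tx,ty,tz,tyaw=map(float,sys.argv[1:5])
z=np.array([-np.cos(y),-np.sin(y)]); x=np.array([z[1],-z[0]]); d=(np.array([tx,ty,tz])-p)*1000
print("x %.2f y %.2f z %.2f turn %.2f"%(d[:2]@x,-d[2],d[:2]@z,-(tyaw-np.degrees(y))))
E
python3 to.py .5039 .2508 .2033 -13.63
```

```text
x -8.34 y -0.00 z 93.34 turn -54.00
```

Request:
{"op": "jog_arm", "data": {"commands": [[0,[0,0,20],0],[0,[-2,0,45],-9],[0,[-4,0,70],-18],[0,[-6,0,93],-27],[0,[-8.3,0,93.3],-36],[0,[-8.3,0,93.3],-45],[0,[-8.3,0,93.3],-54],[0,[-8.3,0,93.3],-54],[0,[-8.3,0,93.3],-54]]}}

```text
time: 43.58
position: [0.5037, 0.251, 0.2032]
orientation: [-0.556, -0.436, 0.437, 0.556]
ft_force: [-0.3, -0.7, -7.4]
grip_width: 0.287
```

```bash
python3 st.py -8.3 0 93.3 -54; python3 multi.py 32 4; python3 - <<'E'
from h import *
t=np.load("pics/m32_top.npy").astype(np.uint8); s=np.load("pics/m32_side.npy").astype(np.uint8)
cv2.imwrite("pics/c32.png",np.hstack([cv2.resize(s[130:240,240:350],(440,440),interpolation=cv2.INTER_CUBIC),cv2.resize(t[160:310,180:270],(264,440),interpolation=cv2.INTER_CUBIC)]))
E
```

```text
t 43.58 cmd [0.504  0.2508 0.2033] yaw -13.63 meas [0.5037 0.251  0.2032] yaw -13.76 F [-0.3 -0.7 -7.4] T [ 0.04  0.15 -0.02] Flat -0.77 Flong -0.16 M_screw 0.12 grip 0.287
43.775 M 0.001 +- 0.080 [-7.7134e+00 -5.7000e-03 -1.3660e-01 -2.4700e-02  5.0390e-01  2.5090e-01] pivot M -0.024
```

View pics/c32.png

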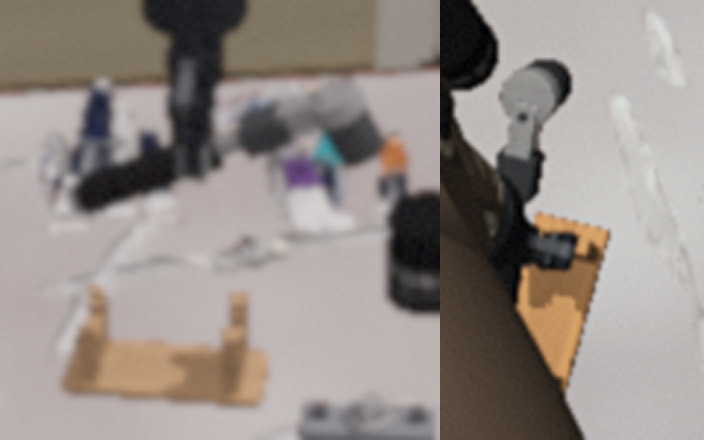

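```bash
python3 - <<'E'
from pose6 import *
S=lambda x,y:(x/4-.4+240,y/4-.4+130); k=264/90
T=lambda x,y:((x-440)/k-.4+180,y/k-.4+160)
ob=[("side",(-75,0,0),S(82,192)),("side",(64,0,0),S(243,135)),("side",(100,0,0),S(290,118)),
("top",(128,0,12),T(520,117)),("top",(82,0,0),T(520,173)),("side",(140,0,-45),S(362,155))]
p,tr=fit(ob,[.48,.25,.21,-.24,-.4,0])
TCP=np.array([.504,.2508,.2033])
Rw=R.from_euler("ZYX",p[3:]); print("grasp point in wrench mm",Rw.inv().apply(TCP+[0,0,.018]-p[:3])*1000)
E
```

```text
origin [0.4836 0.2585 0.2061] yaw,pitch(nose down +),roll deg [-15.3 -27.8  -9.4] res 0.95
[[-0.1, 0.3], [-0.1, -0.1], [-0.9, 0.1], [0.6, -0.6], [-0.6, -0.3], [-0.2, -0.0]]
(-75, 0, 0) [0.4196 0.276  0.1712]
(30, 0, 0) [0.5092 0.2515 0.2201]
(45, 0, 0) [0.522  0.248  0.2271]
(140, 0, -45) [0.6211 0.2132 0.2321]
grasp point in wrench mm [26.26941735 -2.52616953  2.92156885]
```

Request:
{"op": "jog_arm", "data": {"commands": [[0,[0,35,2],0],[0,[0,70,2],0],[0,[0,95,2],0],[0,[0,103,2],0],[0,[0,103,2],0]], "force": 40}}

```text
time: 44.4
position: [0.5021, 0.2512, 0.1007]
orientation: [-0.556, -0.437, 0.437, 0.556]
ft_force: [-0.2, -0.5, -7.7]
grip_width: 0.286
```

```bash
python3 st.py 0 103 2 0; python3 multi.py 33 4; python3 - <<'E'
from h import *
t=np.load("pics/m33_top.npy").astype(np.uint8); s=np.load("pics/m33_side.npy").astype(np.uint8)
cv2.imwrite("pics/c33.png",np.hstack([cv2.resize(s[150:240,240:350],(538,440),interpolation=cv2.INTER_CUBIC),cv2.resize(t[160:310,180:270],(264,440),interpolation=cv2.INTER_CUBIC)]))
E
```

```text
t 44.40 cmd [0.502  0.2512 0.1003] yaw -13.63 meas [0.5021 0.2512 0.1007] yaw -13.65 F [-0.2 -0.5 -7.7] T [0.01 0.13 0.01] Flat -0.48 Flong -0.07 M_screw 0.10 grip 0.286
44.6 M -0.043 +- 0.104 [-7.074   0.1691  0.1483  0.0105  0.5029  0.2516] pivot M -0.011
```

View pics/c33.png

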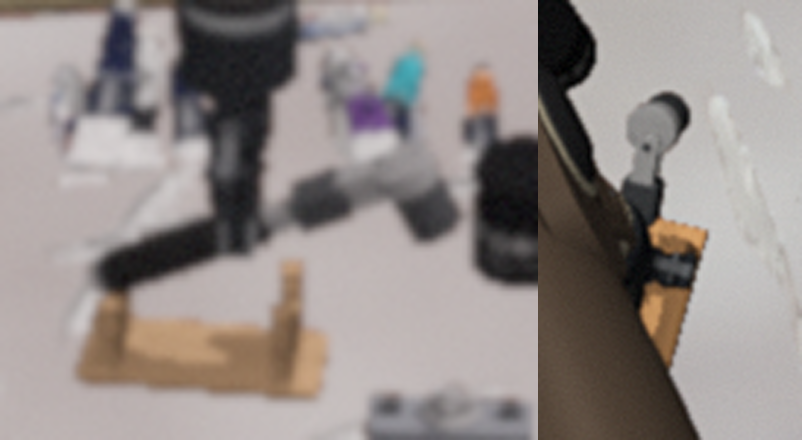

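Request:
{"op": "jog_arm", "data": {"commands": [[0,[0,8,0],0],[0,[0,14,0],0],[0,[0,20,0],0],[0,[0,25,0],0],[0,[0,25,0],0]], "force": 25}}

```text
time: 45.22
position: [0.5046, 0.2518, 0.0772]
orientation: [0.557, 0.439, -0.435, -0.555]
ft_force: [6.4, -0.7, 2.6]
grip_width: 0.29
```

```bash
python3 st.py 0 25 0 0; python3 multi.py 34 4; python3 - <<'E'
from h import *
t=np.load("pics/m34_top.npy").astype(np.uint8); s=np.load("pics/m34_side.npy").astype(np.uint8)
cv2.imwrite("pics/c34.png",np.hstack([cv2.resize(s[150:240,240:350],(538,440),interpolation=cv2.INTER_CUBIC),cv2.resize(t[160:310,180:270],(264,440),interpolation=cv2.INTER_CUBIC)]))
E
```

```text
t 45.23 cmd [0.502  0.2512 0.0753] yaw -13.63 meas [0.5046 0.2518 0.0772] yaw -13.68 F [ 6.4 -0.7  2.6] T [-0.02 -0.52  0.03] Flat 0.86 Flong 6.40 M_screw -1.26 grip 0.29
45.425 M -1.199 +- 0.129 [ 2.2     0.5826  5.9216 -0.0405  0.5046  0.2518] pivot M -0.115
```

View pics/c34.png

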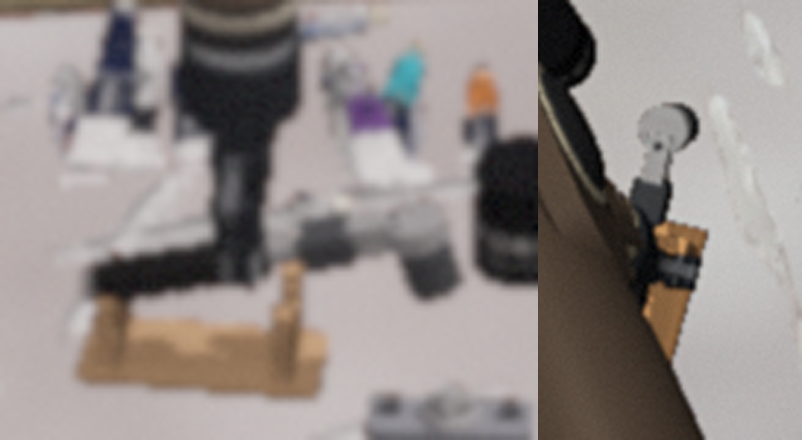

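```bash
python3 - <<'E'
from pose6 import *
s=np.load("pics/m34_side.npy").astype(np.uint8); cv2.imwrite("pics/c34b.png",cv2.resize(s[185:225,250:340],(800,356),interpolation=cv2.INTER_CUBIC))
E
```

```text
(no output)
```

View pics/c34b.png

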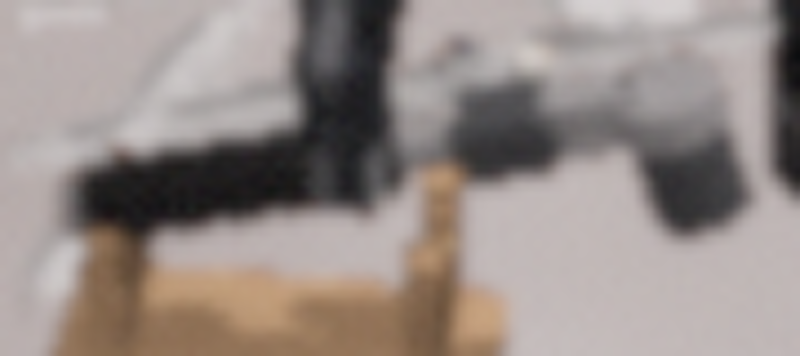

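```bash
python3 - <<'E'
from pose6 import *
S=lambda x,y:(x/8.89-.45+250,y/8.89-.45+185); k=264/90
T=lambda x,y:((x-538)/k-.4+180,y/k-.4+160)
ob=[("side",(-75,0,0),S(80,203)),("side",(64,0,0),S(457,134)),("side",(100,0,0),S(553,122)),("side",(45,0,0),S(393,148)),
("top",(128,0,12),T(658,146)),("top",(82,0,0),T(650,200)),("side",(140,0,-45),S(708,215))]
p,tr=fit(ob,[.48,.25,.09,-.24,-.2,0])
TCP=np.array([.5046,.2518,.0772]); Rw=R.from_euler("ZYX",p[3:]); print("grasp",Rw.inv().apply(TCP+[0,0,.018]-p[:3])*1000)
# where wrench lands level w/ same grasp if TCP cmd reached
E
```

```text
origin [0.4794 0.2576 0.0838] yaw,pitch(nose down +),roll deg [-13.6 -16.8  -4.6] res 1.09
[[0.1, -0.1], [-0.3, 0.5], [0.1, -0.0], [1.1, -0.1], [-0.1, -0.1], [0.2, 0.2], [-1.0, -0.4]]
(-75, 0, 0) [0.4097 0.2745 0.0621]
(30, 0, 0) [0.5073 0.2509 0.0925]
(45, 0, 0) [0.5213 0.2475 0.0969]
(140, 0, -45) [0.6214 0.2195 0.0815]
grasp [ 2.80214217e+01 -1.21693487e-03  3.42806901e+00]
```

Request:
{"op": "jog_arm", "data": {"commands": [[0,[0,5,-1.5],0],[0,[0,10,-1.5],0],[0,[0,15,-1.5],0],[0,[0,20,-1.5],0],[0,[0,20,-1.5],0]], "force": 20}}

```text
time: 46.05
position: [0.5033, 0.2508, 0.055]
orientation: [-0.556, -0.437, 0.437, 0.556]
ft_force: [3.1, 0.1, -2.0]
grip_width: 0.293
```

```bash
python3 st.py 0 20 -1.5 0; python3 multi.py 35 4; python3 - <<'E'
from h import *
s=np.load("pics/m35_side.npy").astype(np.uint8);t=np.load("pics/m35_top.npy").astype(np.uint8)
a=cv2.resize(s[185:235,250:340],(800,444),interpolation=cv2.INTER_CUBIC); cv2.imwrite("pics/c35.png",a)
E
```

```text
t 46.05 cmd [0.5035 0.2509 0.0553] yaw -13.63 meas [0.5033 0.2508 0.055 ] yaw -13.63 F [ 3.1  0.1 -2. ] T [ 0.1  -0.18 -0.15] Flat 0.88 Flong 3.00 M_screw -0.82 grip 0.293
46.25 M -0.519 +- 0.059 [-2.957   0.4877  2.0474 -0.0781  0.503   0.2508] pivot M -0.140
```

View pics/c35.png

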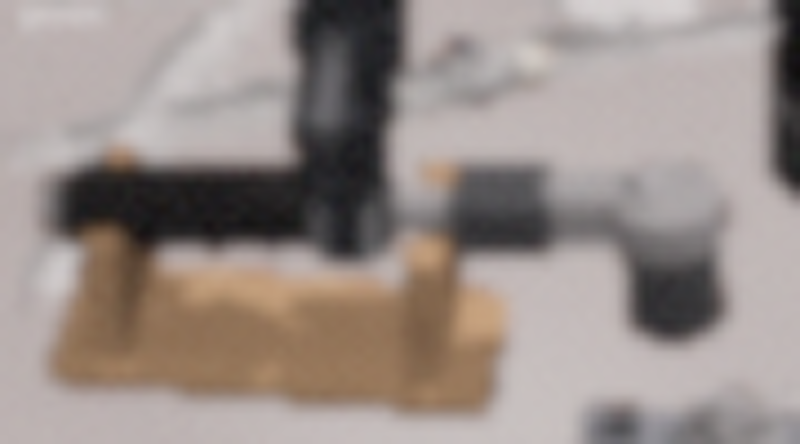

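Request:
{"op": "jog_arm", "data": {"commands": [[0,[0,4,-1],0],[0,[0,8,-1.5],0],[0,[0,11,-1.5],0],[0,[0,13,-1.5],0],[0,[0,13,-1.5],0]]}}

```text
time: 46.88
position: [0.5053, 0.2505, 0.0473]
orientation: [0.556, 0.438, -0.436, -0.556]
ft_force: [-8.4, -6.5, 32.3]
grip_width: 0.288
```

```bash
python3 st.py 0 13 -1.5 0; python3 multi.py 36 4; python3 - <<'E'
from h import *
s=np.load("pics/m36_side.npy").astype(np.uint8);o=np.load("pics/avg_side.npy").astype(np.uint8)
cv2.imwrite("pics/c36.png",np.vstack([cv2.resize(i[188:220,250:340],(800,284),interpolation=cv2.INTER_CUBIC) for i in(s,o)]))
E
```

```text
t 46.88 cmd [0.5049 0.2505 0.0423] yaw -13.63 meas [0.5053 0.2505 0.0473] yaw -13.64 F [-8.4 -6.5 32.3] T [-1.21  2.79 -0.05] Flat -8.30 Flong -6.58 M_screw 2.36 grip 0.288
47.075 M 2.549 +- 0.153 [32.1889 -8.4425 -7.6079 -0.0676  0.5053  0.2505] pivot M 1.013
```

View pics/c36.png

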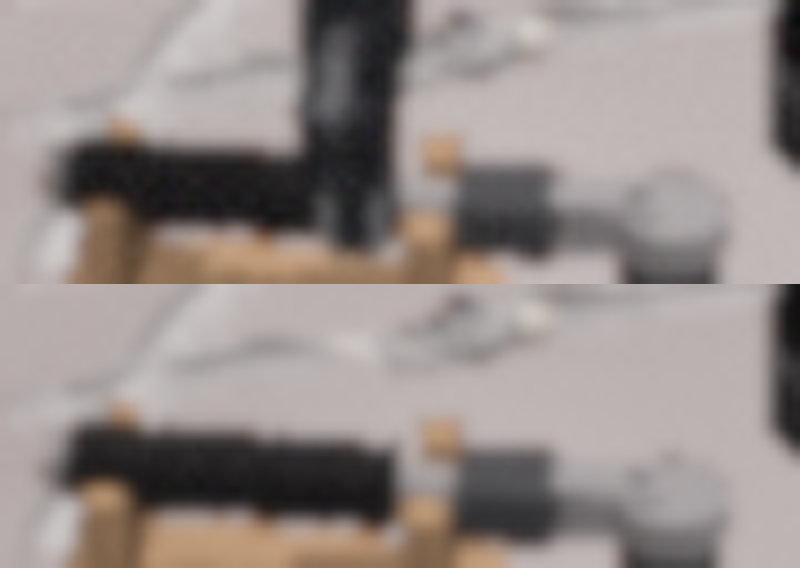

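Laid level, with housing and tail at the same pixels as the original picture. Ease the downward push, open the gripper and withdraw.

Request:
{"op": "jog_arm", "data": {"commands": [[0,[0,-3,0],0],[0,[0,-5,0],0],[0.35,[0,-5,0],0],[0.5,[0,-5,0],0],[0.9,[0,-5,0],0],[1,[0,-5,0],0],[1,[0,-5,0],0],[1,[0,-20,0],0],[1,[0,-50,0],0],[1,[0,-90,0],0]]}}

```text
time: 48.32
position: [0.5046, 0.2503, 0.1338]
orientation: [-0.556, -0.437, 0.437, 0.556]
ft_force: [0.6, 0.4, -0.7]
grip_width: 0.999
```

```bash
python3 st.py 0 -90 0 0
```

```text
t 48.33 cmd [0.5049 0.2505 0.1323] yaw -13.63 meas [0.5046 0.2503 0.1338] yaw -13.63 F [ 0.6  0.4 -0.7] T [ 0.   -0.08 -0.06] Flat 0.52 Flong 0.52 M_screw -0.23 grip 0.999
```

Request:
{"op": "jog_arm", "data": {"commands": [[1,[-20,-80,60],0],[1,[50,-80,110],0],[1,[100,-80,150],0],[1,[140,-80,200],0],[1,[140,-80,200],0],[1,[140,-80,200],0]]}}

```text
time: 49.08
position: [0.3421, 0.4357, 0.2136]
orientation: [-0.555, -0.439, 0.438, 0.555]
ft_force: [1.2, -1.2, -1.2]
grip_width: 0.998
```

```bash
python3 - <<'E'
from h import *
from station import viewer
st=state();print(st["time"],st["position"],st["ft_force"].round(1))
for n in("top","side"):
    im=np.mean([viewer.grab_frame(n)["image"][:,:,::-1].astype(float) for _ in range(4)],0); np.save(f"pics/end_{n}.npy",im); cv2.imwrite(f"pics/end_{n}.png",im.astype(np.uint8))
def z(im,b): x0,y0,x1,y1=b; return cv2.resize(im[y0:y1,x0:x1].astype(np.uint8),(400,int(400*(y1-y0)/(x1-x0))),interpolation=cv2.INTER_CUBIC)
L=lambda n:np.load(n)
b=(185,190,285,260) ; b=(190,190,260,305)
tt=[cv2.resize(L(f"pics/{k}_top.npy")[190:305,190:260].astype(np.uint8),(360,590),interpolation=cv2.INTER_CUBIC) for k in("avg","end")]
cv2.imwrite("pics/e1.png",np.hstack(tt))
ss=[cv2.resize(L(f"pics/{k}_side.npy")[185:250,245:355].astype(np.uint8),(500,295),interpolation=cv2.INTER_CUBIC) for k in("avg","end")]
cv2.imwrite("pics/e2.png",np.vstack(ss))
E
```

```text
49.075 [0.34212984 0.43572732 0.21364463] [ 1.2 -1.2 -1.2]
```

View pics/e1.png

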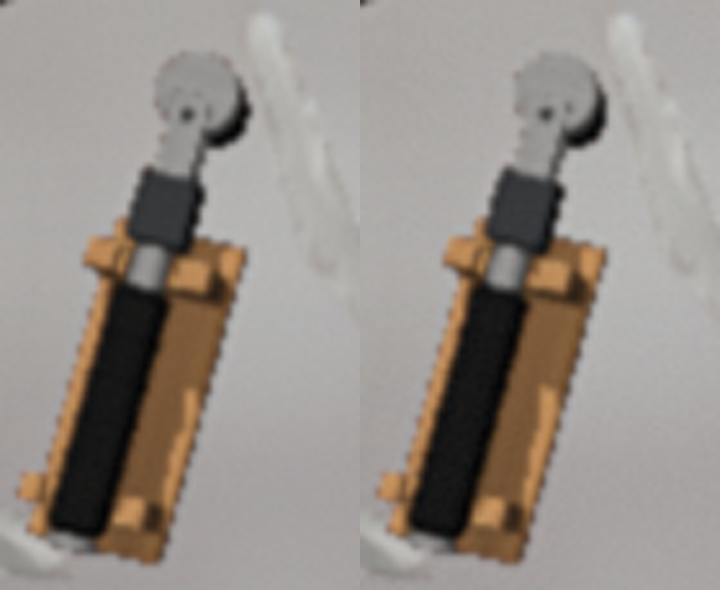

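View pics/e2.png

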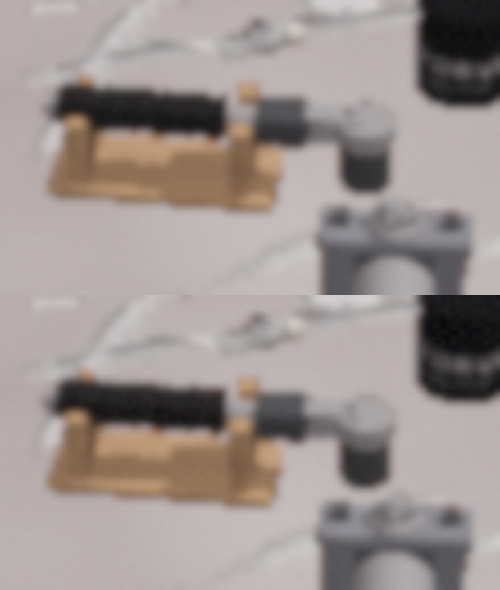

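View pics/end_top.png

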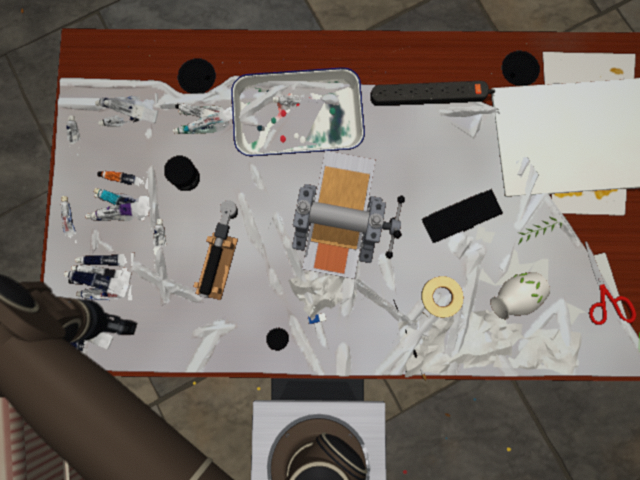

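The wrench lies as at the start (same pixels in both views), the bystanders are unmoved and the gripper is clear. Handing in.

```bash
python3 - <<'E'
import fit, numpy as np
fit.t=np.load("pics/end_top.npy").mean(2); p=np.load("best.npy"); c=[]
for y in range(-45,45,3):
    q=p.copy();q[2]=np.radians(y);c.append((round(np.sum(fit.res(q)**2)/2),y))
print("left yaw",sorted(c)[:4]); c=[]
for y in range(-45,45,3):
    q=p.copy();q[5]=np.radians(y);c.append((round(np.sum(fit.res(q)**2)/2),y))
print("right yaw",sorted(c)[:4])
from station import order
print(order.job_done())
E
```

```text
left yaw [(10595, 30), (10696, 33), (10772, 27), (11169, 36)]
right yaw [(13606, 0), (13785, 3), (14173, -3), (14233, 6)]
the job is handed in; nothing more can be done
None
```

The left screw was tightened until the wrench clicked and the wrench is back in its rest. The removal went badly, though, and may have broken the 250 N jam limit.

**Tightening:** The socket went fully home on the left screw, and I turned it clockwise in small steps. The measured moment rose to about 1.13 N m, then dropped to about 0.59 and 0.46. From that I estimate the joint reached roughly 0.07–0.1 rad, short of its stop. I have no direct joint reading.

**Removal:** My first straight lift jammed the tilted socket on the square, with a 39 N pull at the wrist. When I lowered it and opened the fingers to re-grip, the wrench dropped into a tilt of about 26°, leaning on the screw and apparently the rest. I gripped it again nearer its centre of mass, lifted it off freely and laid it in the rest. The force between wrench and press can't be measured, so I cannot rule out that it passed 250 N during the jam or the drop.

**Final checks** (handed in after about 49.5 s of the 72 s):
- **Wrench:** it lies in both notches at the same pixels as at the start in both views, level and straight.
- **Left screw:** its square now fits at about 30° where it was about 17°. A square only shows its angle to within 90°, so this fits about 77° of clockwise turning, in line with the handle travel.
- **Right screw:** its fitted angle is still 0°, unchanged.
- **Bystanders:** none shows any movement in the top view.
- **Gripper:** it is open and clear of everything.

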